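# Open the flip-tab sample canister in its stand

## Robot

A 6-joint arm with a two-finger parallel gripper is mounted at the origin on a cart in front of the work surface, level with it; the furniture and walls round the work are solid. World frame = base frame: x ahead of the robot, y to its left, z up, the work surface at z = 0. Lengths are in mm, angles in rad, forces in N, time in s.
With the tool pointing down it reaches from about 275 to 750 mm from the base axis. Payload 10.2 kg.
Tool frame: the origin (TCP) lies on the front face of the gripper's body, between the roots of the fingers; the fingertips stand 73 mm ahead of it and the grasp point (between the pads) lies 54 mm ahead of it; z points along the fingers, y is the line along which they close (so a half turn about z gives the same grasp; the last joint's range is limited). The gripper opens to 85 mm and grips with 20 to 120 N. Pads are 22 mm wide; open, the fingers measure 114 mm over their backs; the gripper's body (76 mm by 85 mm) begins 54 mm behind the grasp point. The pads swing forward as they close: fully open they stand 13 mm farther back than shut.
Start: joints at [-0.223, 0.313, 1.498, -0, 1.331, -0.223], TCP at [525.006, -0.014, 303.894] pointing down, gripper open.
Joint ranges: [-2.94, 2.94], [-0.97, 2.17], [0.19, 2.56], [-1.23, 4.37], [0.02, 3.11], [-2.88, 2.88]. Speed limits (rad/s): [2.39, 2.39, 3.01, 3.14, 3.14, 3.14].

## Interface

Orientations are given as a unit quaternion [w, x, y, z].
In Python, from rig import * gives the robot as it stands.
- The arm moves only by the tool step_arm, never from a script. Its argument "plan" is a list of rows, each an object with "offset": the shift along the tool's x, y, z in cm, a list of three; "rot": the turn, a rotation vector about the tool's x, y, z in degrees, a list of three; "gripper": the finger opening in cm, from 0 to 8.54. In form: [{"offset": [x, y, z], "rot": [wx, wy, wz], "gripper": gripper}, ...]. A call has 1 to 12 rows; each row is the pose to reach, as a shift and turn from the pose commanded when the call began, along the tool's axes at that moment; what a row does not reach only later rows make up. A row lasts 1/10 s, in which the tool goes at most 50 mm and 8.59 degrees, less where a joint would pass 70% of its speed; a pose out of reach is approached as far as the arm can. A call with a gripper value outside its range is refused whole. The fingers move at their own pace and stop on an object; "squeeze" is the grip in N (left out, the last holds). Time passes only in rows, so rows that repeat a pose let the fingers close. It gives the time, the measured TCP pose, the force, the opening and the grip force at its end, in the units of the state.
- sense(): the state, without advancing time (a new reading comes with each control period).
- capture(name): name is "scene" or "side" or "wrist"; returns a dict with "color" (420x560x3 uint8, red, green, blue), "depth" (420x560 float32, mm along the optical axis (not along the pixel's ray), 0 where there is no reading), "vertical_fov" (degrees; the focal length in pixels is half the picture's height over the tangent of half this angle, whatever the lens; pixels are square), "cx", "cy" (the principal point, pixels), "k1" (the pictures are not rectified: a ray, as slopes to the right and down, at radius r is drawn at 1 + k1 r^2 times it, then the intrinsics apply), "rvec" (rotation vector, rad) and "tvec" (3), from world to camera coordinates, as OpenCV has them; the wrist camera has in their place "mount" (4x4, takes a point from camera to tool coordinates, whose origin is the TCP and whose axes are the flange's). Camera axes: x right, y down, z forward; pixel columns grow to the right and rows downward; lengths in mm; the calibration is good to about 2 mm. A picture is of the moment at which its call begins: read the wrist's pose just before it.
- finish_job(): hands the job in; it is judged then, once.
The state is a dict: "time_s": time; "joints": joint angles; "dq": joint speeds; "tau": joint torques, N m; "eef_pos": TCP position; "ee_rot": TCP orientation; "force": force on the tool from outside, world axes, zero at the start; "wrist_torque": the same for the moment, N m; "grip_width": opening from 0.0 (shut) to 1.0 (fully open); "grip_force": force on a finger pad.
Only numpy, scipy, OpenCV 4.12 (cv2) and the standard library are available. Lean on these libraries where they do the work, as an engineer would, in place of code of your own. Each camera call takes 0.05 s, during which the arm holds its last target. There are 200 camera calls.

## Task

Take the white canister out of its storage bay and set it fully home in the aluminium opening stand, carrying it by its body and never by the cap. Then swing the locking tab on its cap up and well over backwards, unscrew the cap a quarter turn anticlockwise, and lay the cap right way up in the middle of the lens-tissue pack with its tab still open. Leave the canister standing in the stand and do not disturb or knock over the other things on the bench.

Things in the scene. Friction and masses are not known exactly. Their poses are not given: they have to be found in the camera images.
- canister: White loose canister, 0.25-0.45 kg: body 60 mm (its x) by 50 mm (its y) by 70 mm high, origin at the centre of its underside, z up. A round neck on its z axis rises to 94 mm; 105 mm high with the tab shut. Starts upright in the bay, x along the bay's x. Ears at its -x -y shoulder corner, 78 mm up, trap the shut tab's tooth, so the cap cannot turn before the tab is up.
- cap: Grey round cap, 44 mm across, 21 mm high, 0.05 kg; origin at the centre of its lower rim, z up. Shut: 78.5 mm above the canister's origin, axes parallel to the canister's. Tab up, it turns easily anticlockwise (seen from above) to a stop at about 1.6 rad; from 1.25 rad it lifts straight off. Fingertips gripping it must stay 80 mm above the canister's underside to clear the ears.
- tab (a joint): Angle (rad) of the black flip tab hinged on the cap's top: 0 is shut (lying flat across the cap), 1.57 upright, 2.4 fully over at its stop. A stiff hinge (about 0.6 N at the lip) holds it where it is left.
- tab_lip (a point): Centre of the tab's overhanging end, pinched from above across its 12 mm width (5 mm thick). Shut: 102.5 mm above the canister's underside, 33 mm out from the cap's axis towards the canister's -x -y corner; the tab ends 5 mm further out. A tooth 9 mm wide hangs 27 mm below the tab, 7.5 mm nearer the hinge.
- tab_hinge (a point): Point on the tab's hinge axis: on the cap, 24 mm above the cap's origin, 15 mm off the cap's axis on the side away from the lip. The hinge axis is level and square to the line from hinge to lip; the lip is 48 mm from it and swings up and over.
- bay: Grey storage bay fixed to the bench, left or right. Origin at the centre of its underside; floor 4 mm thick, 86 x 76 mm. Walls 64 mm high and 44 mm long (with y) at its +x and -x ends, 68 mm apart inside; open towards +y and -y (kerbs 9 mm high), so the canister can be gripped there only across its 50 mm width.
- stand: Aluminium stand fixed to the bench, on the other side. Origin at the centre of its underside; floor 6 mm thick, 92 x 88 mm. Upright guides 40 mm long at +y and -y, 55 mm apart, flaring out from 57 to 70 mm height; open at +x and -x (kerbs 12 mm high, 68 mm apart). Canister's 50 mm width goes between the guides, x along the stand's x, either way round; fingers on its 60 mm ends.
- wipes_pack: Flat white pack of lens tissue with a blue-green heading, 95 mm (its x) by 62 mm (its y) by 13 mm high, loose, on the bench behind the vice; origin at the centre of its underside.
- solvent_bottle: Brown bottle with white cap, 48 mm across, 105 mm high, bystander; origin at the centre of its underside.
- dropper_bottle: Small brown bottle with black cap, 33 mm across, 74 mm high, bystander; origin at the centre of its underside.
- objective_case: Clear round case with black lid, 44 mm across, 68 mm high, bystander; origin at the centre of its underside.
- torch: Black torch lying on the bench, 91 mm long (its y), 23 mm thick, bystander; origin at the centre of its underside.
- tape_roll: Amber roll of tape lying flat, 65 mm across, 12 mm high, bystander; origin at the centre of its underside.
- petri_dish: Clear round dish, 58 mm across, 15 mm high, bystander; origin at the centre of its underside.
- mini_vice: Small green vice fixed to the bench, 60 mm (its x) by 164 mm (its y) by 51 mm high, an obstacle not used; origin at the centre of its underside. The bench in front of it, towards the robot, is mostly free.

How it is judged:
By the outcome, as a careful person would: the job done as asked, in the order asked, and still so for the second after the job is handed in, with the robot touching nothing.
It also fails if it takes over 72 s, if anything falls off the work surface, if the arm or the gripper's body presses on something with over 40 N, if the wrist force passes 120 N, or if a joint passes its speed limit or range.

## Working session

There is one attempt and no reset: what is moved stays moved. The work goes in short steps, Python scripts to look and compute and a tool call to move; the robot and the scene stay as the last step left them, time stands still between calls to the robot, and variables do not carry over. Pictures are saved under pics/ and viewed, at most 10 in all, crops included, and the job is handed in when it is done.

Besides the shell and the picture viewer there is one more tool, called after "Call:" as name(argument=value, ...) on one line, values as JSON. step_arm: Moves the arm, as the interface text tells. Its arguments: {"type":"object","properties":{"plan":{"type":"array"},"squeeze":{"type":"number"}},"required":["plan"]}

```bash
mkdir -p pics; ls
cat > h.py <<'E'
from rig import *
import numpy as np, cv2, pickle
from scipy.spatial.transform import Rotation as R
def cam(c, T=None):
    f=210/np.tan(np.radians(c['vertical_fov'])/2)
    if 'rvec' in c:
        Rm=cv2.Rodrigues(np.array(c['rvec'],float))[0]; t=np.array(c['tvec'],float).ravel()
        M=np.eye(4); M[:3,:3]=Rm.T; M[:3,3]=-Rm.T@t
    else: M=T@np.array(c['mount'])
    return f,M
def tool(s):
    T=np.eye(4); q=s['ee_rot']; T[:3,:3]=R.from_quat([q[1],q[2],q[3],q[0]]).as_matrix(); T[:3,3]=s['eef_pos']; return T
def snap(n,name):
    s=sense(); c=dict(capture(n)); c['T']=tool(s); pickle.dump(c,open(f'pics/{name}.pkl','wb'))
    cv2.imwrite(f'pics/{name}.png',np.ascontiguousarray(c['color'][:,:,::-1])); return c
def load(name): return pickle.load(open(f'pics/{name}.pkl','rb'))
def cloud(c):
    f,M=cam(c,c['T']); v,u=np.mgrid[0:420,0:560]
    x=(u-c['cx'])/f; y=(v-c['cy'])/f
    xd,yd=x.copy(),y.copy()
    for _ in range(20):
        r=1+c['k1']*(x*x+y*y); x=xd/r; y=yd/r
    d=c['depth']; P=np.stack([x*d,y*d,d],-1)@M[:3,:3].T+M[:3,3]; P[d==0]=np.nan
    rays=np.stack([x,y,np.ones_like(x)],-1)@M[:3,:3].T
    return P,rays,M[:3,3]
def atz(c,u,v,z):
    P,r,o=cloud(c); d=r[int(v),int(u)]; return o+d*(z-o[2])/d[2]
def proj(c,p):
    f,M=cam(c,c['T']); q=np.linalg.inv(M)@np.append(p,1); x,y=q[:2]/q[2]; k=1+c['k1']*(x*x+y*y)
    return np.array([c['cx']+f*k*x,c['cy']+f*k*y])
E
python3 - <<'E'
from h import *
s=sense(); print(s)
for n in ('scene','side','wrist'):
    c=snap(n,n+'0'); print(n,{k:c[k] for k in c if k not in('color','depth','T')}); print((c['depth']==0).mean())
a=load('scene0')['color'];b=load('side0')['color']
E
```

```text
pics
{'time_s': 0.0, 'joints': array([-2.23415436e-01,  3.13458684e-01,  1.49843494e+00,  9.24412363e-06,
        1.33099895e+00, -2.23379143e-01]), 'dq': array([-0.00051668, -0.0004634 , -0.00132938, -0.00103014,  0.00068158,
       -0.00090506]), 'tau': array([-5.78409599e-04, -4.12261176e+01, -2.59742296e+01, -3.58453699e-04,
        4.11797926e-03, -1.23038126e-05]), 'eef_pos': array([5.24836740e+02, 1.85064167e-02, 3.03331378e+02]), 'ee_rot': array([-5.52381209e-04,  7.07120242e-01,  7.07093022e-01, -3.42551697e-04]), 'force': array([0.17638658, 0.39541086, 0.50700221]), 'wrist_torque': array([-0.00728023, -0.02099477, -0.00805792]), 'grip_force': 0.0, 'grip_width': 1.0040382531234406}
scene {'vertical_fov': 42.93570290192586, 'cx': 273.12265142094657, 'cy': 203.56665462988522, 'k1': -0.02004405712024525, 'rvec': array([ 0.84308318, -2.6622157 ,  0.96373746]), 'tvec': array([ 418.81999677,  273.38869304, 1335.13602837])}
0.004056122448979592
side {'vertical_fov': 53.96731190858087, 'cx': 278.4251514478981, 'cy': 206.68614023139352, 'k1': -0.05118071433871072, 'rvec': array([ 2.24338383, -0.39263512,  0.17935711]), 'tvec': array([-485.41638445,  170.18337992, 1032.69626792])}
0.0040943877551020405
wrist {'vertical_fov': 61.10111329521743, 'cx': 281.4725270693362, 'cy': 206.5467431931832, 'k1': -0.09516002047204268, 'mount': array([[-1.31013610e-03, -9.58517756e-01, -2.85029813e-01,
         7.23477927e+01],
       [ 9.99998620e-01, -1.54703361e-03,  6.05988881e-04,
        -1.82683543e+00],
       [-1.02180180e-03, -2.85028625e-01,  9.58518460e-01,
        -6.87684077e+01],
       [ 0.00000000e+00,  0.00000000e+00,  0.00000000e+00,
         1.00000000e+00]])}
0.003958333333333334
```

View pics/scene0.png

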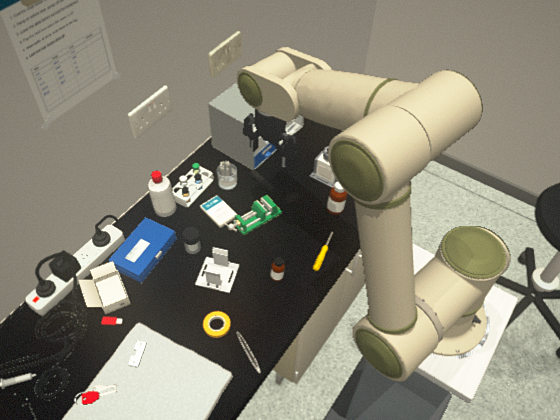

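View pics/side0.png

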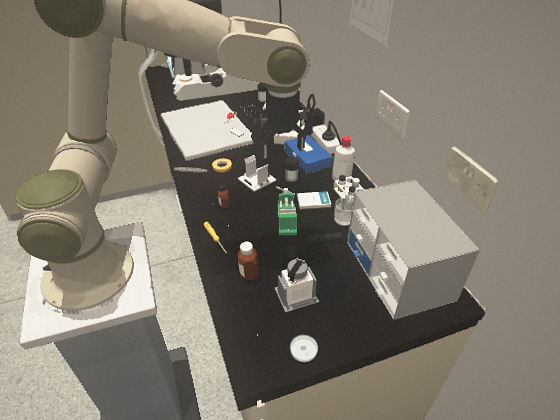

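The bay with the canister is on the robot's right (side image 297,285), and the stand is on the left (side 257,175; scene 217,268). The pack is at side 313,199, behind the green vice at 287,212. I'll build a fused top-down map next.

Run:
```python
from h import *
# top map: x 300..700 (up), y -350..350 (left), 1.1 px/mm
S=1.1
W=int(700*S);H=int(450*S)
img=np.zeros((H,W,3),np.uint8); zb=np.full((H,W),-99.)
for n in('side0','scene0','wrist0'):
    c=load(n);P,_,_=cloud(c)
    p=P.reshape(-1,3);col=c['color'].reshape(-1,3)
    m=(p[:,0]>270)&(p[:,0]<720)&(abs(p[:,1])<350)&(p[:,2]>-20)&(p[:,2]<130)
    p=p[m];col=col[m]
    for q,k in zip(p,col):
        r=int((720-q[0])*S);cc=int((350-q[1])*S)
        a=slice(max(r-1,0),r+2);b=slice(max(cc-1,0),cc+2)
        w=zb[a,b]<q[2]; zb[a,b][w]=q[2]; img[a,b][w]=k[::-1]
img=img[:H-1,:W-1]
for y in range(-300,301,100): cv2.line(img,(int((350-y)*S),0),(int((350-y)*S),6),(0,255,255),1);cv2.putText(img,str(y),(int((350-y)*S),16),0,.4,(0,255,255))
for x in range(300,701,100): cv2.putText(img,str(x)+'-',(0,int((720-x)*S)+4),0,.4,(0,255,255))
cv2.imwrite('pics/top.png',img)
```

```text
(no output)
```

View pics/top.png

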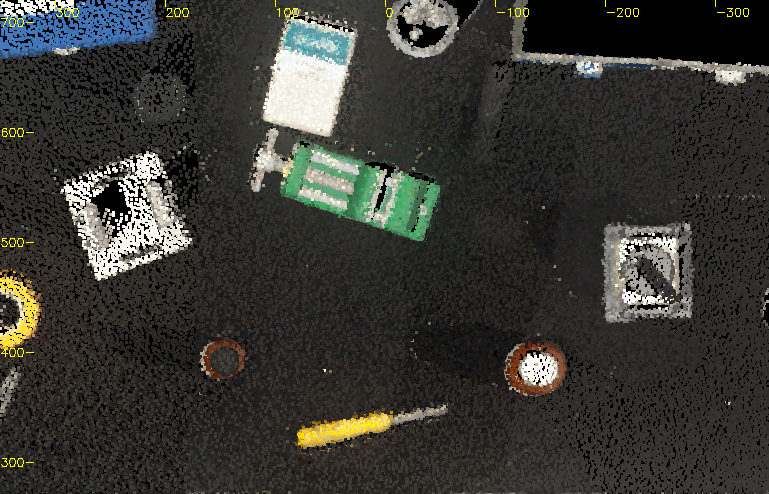

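The map places the canister near (473,-243), with its lip to the lower right (world -x,-y). The stand is near (525,238), yawed about 16°, and the pack is near (652,68). Before moving I'll write a helper that turns a target pose into a move row.

```bash
cat >> h.py <<'E'
def goal(p,psi,tilt=0):
    """row for TCP p (mm), tool-x heading psi deg, z down; tilt deg about tool y (after)"""
    s=sense(); T=tool(s); a=np.radians(psi)
    x=np.array([np.cos(a),np.sin(a),0]); z=np.array([0,0,-1.]); Rm=np.stack([x,np.cross(z,x),z],1)
    Rm=Rm@R.from_rotvec([0,np.radians(tilt),0]).as_matrix()
    off=T[:3,:3].T@(np.array(p)-T[:3,3])/10; rot=np.degrees(R.from_matrix(T[:3,:3].T@Rm).as_rotvec())
    print('offset',off.round(2).tolist(),'rot',rot.round(2).tolist())
def st():
    s=sense(); T=tool(s); print('t',round(s['time_s'],2),'tcp',T[:3,3].round(1),'psi',np.degrees(np.arctan2(T[1,0],T[0,0])).round(2),'z',T[:3,2].round(3),'j',np.round(s['joints'],2),'F',np.round(s['force'],1),'w',round(s['grip_width']*85.4,1),'gf',round(s['grip_force'],1))
E
python3 - <<'E'
from h import *
st(); goal([475,-243,320],0)
for n in('side0','scene0'):
    P,_,_=cloud(load(n)); 
    m=(abs(P[...,0]-473)<50)&(abs(P[...,1]+243)<45)&(P[...,2]>-10)&(P[...,2]<130)
    q=P[m]; print(n,len(q),np.histogram(q[:,2],bins=np.arange(-10,121,5)))
    q=P[(abs(P[...,0]-450)<30)&(abs(P[...,1]-20)<60)&(P[...,2]<50)]; print('bench z',np.nanmedian(q[:,2]),len(q))
E
```

```text
t 0.15 tcp [524.9   0.  303.5] psi 90.0 z [-0.001  0.    -1.   ] j [-0.22  0.31  1.5  -0.    1.33 -0.22] F [-0.3  0.1  0.9] w 85.5 gf 0.0
offset [-24.3, -4.99, -1.65] rot [-0.05, 0.03, 90.0]
side0 1917 (array([  0,  89, 348, 159,  67,  44,  46,  55,  51,  51,  51,  52,  63,
        62, 113,  68, 140,  78,  15,  26,  31,  24, 112, 115,  57,   0]), array([-10,  -5,   0,   5,  10,  15,  20,  25,  30,  35,  40,  45,  50,
        55,  60,  65,  70,  75,  80,  85,  90,  95, 100, 105, 110, 115,
       120]))
bench z 0.9997228288849556 614
scene0 601 (array([ 5, 39, 85, 53, 33, 33, 22, 34, 21, 22, 17, 26, 21, 27, 34, 24, 43,
        7,  2,  8, 10,  7, 17, 10,  1,  0]), array([-10,  -5,   0,   5,  10,  15,  20,  25,  30,  35,  40,  45,  50,
        55,  60,  65,  70,  75,  80,  85,  90,  95, 100, 105, 110, 115,
       120]))
bench z -0.5852210162227038 755
```

Call:
step_arm(plan=[{"offset": [-24.3, -5, -1.6], "rot": [0, 0, 90], "gripper": 8.5}, {"offset": [-24.3, -5, -1.6], "rot": [0, 0, 90], "gripper": 8.5}, {"offset": [-24.3, -5, -1.6], "rot": [0, 0, 90], "gripper": 8.5}, {"offset": [-24.3, -5, -1.6], "rot": [0, 0, 90], "gripper": 8.5}, {"offset": [-24.3, -5, -1.6], "rot": [0, 0, 90], "gripper": 8.5}, {"offset": [-24.3, -5, -1.6], "rot": [0, 0, 90], "gripper": 8.5}, {"offset": [-24.3, -5, -1.6], "rot": [0, 0, 90], "gripper": 8.5}, {"offset": [-24.3, -5, -1.6], "rot": [0, 0, 90], "gripper": 8.5}, {"offset": [-24.3, -5, -1.6], "rot": [0, 0, 90], "gripper": 8.5}, {"offset": [-24.3, -5, -1.6], "rot": [0, 0, 90], "gripper": 8.5}, {"offset": [-24.3, -5, -1.6], "rot": [0, 0, 90], "gripper": 8.5}, {"offset": [-24.3, -5, -1.6], "rot": [0, 0, 90], "gripper": 8.5}])

```text
time_s: 1.35
eef_pos: [475.0, -243.0, 319.7]
ee_rot: [-0.0, 1.0, -0.0, -0.0]
force: [-0.2, 0.2, 0.5]
grip_width: 0.997
grip_force: 0.0
```

Run:
```python
from h import *
st(); c=snap('wrist','w1')
cv2.imwrite('pics/w1b.png',cv2.resize(np.ascontiguousarray(c['color'][:,:,::-1]),(784,588)))
```

```text
t 1.35 tcp [ 475.  -243.   319.7] psi -0.03 z [-0.  0. -1.] j [-0.69  0.32  1.45 -0.    1.38  0.88] F [-0.2  0.2  0.5] w 85.1 gf 0.0
```

View pics/w1b.png

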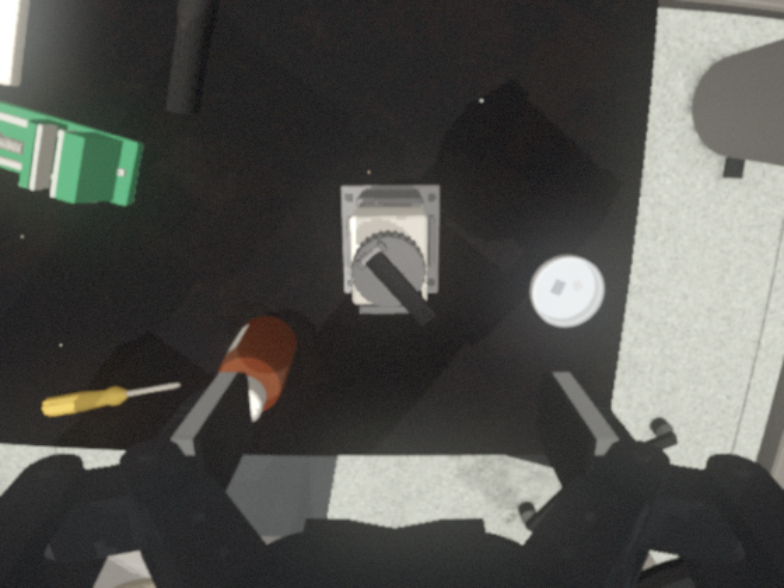

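The view shows the bay square to the axes (784-wide picture: top corners at 341,186 and 439,186). The cap is at about 389,270 and the lip at about 428,318, towards -x-y. I'll fit the numbers from depth.

Run:
```python
from h import *
c=load('w1');P,_,_=cloud(c)
near=(abs(P[...,0]-473)<60)&(abs(P[...,1]+243)<50)
hsv=cv2.cvtColor(c['color'],cv2.COLOR_RGB2HSV)
print(np.histogram(P[near][:,2],bins=np.arange(-10,131,5)))
for lo,hi in((-1,9),(70,78),(97,107),(107,116)):
    m=near&(P[...,2]>lo)&(P[...,2]<hi)
    if lo==-1: m&=hsv[...,2]>70
    q=P[m][:,:2].astype(np.float32)
    if len(q)>5: print(lo,len(q),cv2.minAreaRect(q),np.percentile(q,[1,99],axis=0).round(1).tolist())
for uv in((341,186),(439,186),(345,292),(436,292)): print(atz(c,uv[0]/1.4,uv[1]/1.4,4).round(1))
for uv in((349,210),(428,210)): print('sh',atz(c,uv[0]/1.4,uv[1]/1.4,74).round(1))
m=near&(P[...,2]>97)&(P[...,2]<106); q=P[m][:,:2].astype(np.float32); print('cap',cv2.minEnclosingCircle(q))
```

```text
(array([   0, 3403, 1403,  248,    7,   31,   11,   54,   29,   65,   54,
         67,   37,  106,  519,   62, 1057,    5,   33,   47,   58,  113,
       1349, 1013,    1,    0,    0,    0]), array([-10,  -5,   0,   5,  10,  15,  20,  25,  30,  35,  40,  45,  50,
        55,  60,  65,  70,  75,  80,  85,  90,  95, 100, 105, 110, 115,
       120, 125, 130]))
-1 1498 ((470.2377624511719, -239.83665466308594), (107.18074035644531, 78.09735107421875), 0.21993431448936462) [[429.5, -278.4], [514.5, -201.4]]
70 1057 ((472.02081298828125, -239.01712036132812), (59.13195037841797, 49.280982971191406), 0.8976327180862427) [[442.8, -263.8], [501.3, -214.7]]
97 1624 ((466.193359375, -240.4756317138672), (55.367374420166016, 44.880489349365234), 12.036310195922852) [[450.4, -261.1], [492.7, -218.5]]
107 825 ((464.21795654296875, -246.3929901123047), (55.89463806152344, 19.928321838378906), 42.920684814453125) [[442.0, -266.0], [489.1, -222.6]]
[ 514.7 -202.1    4. ]
[ 514.5 -276.7    4. ]
[ 430.1 -202.9    4. ]
[ 429.9 -276.3    4. ]
sh [ 504.6 -214.4   74. ]
sh [ 504.5 -263.8   74. ]
cap ((467.9962158203125, -244.44482421875), 28.745319366455078)
```

Call:
step_arm(plan=[{"offset": [-0.1, -0.4, 10], "rot": [0, 0, 0], "gripper": 8.5}, {"offset": [-0.1, -0.4, 15], "rot": [0, 0, 0], "gripper": 8.5}, {"offset": [-0.1, -0.4, 18], "rot": [0, 0, 0], "gripper": 8.5}, {"offset": [-0.1, -0.4, 20.3], "rot": [0, 0, 0], "gripper": 8.5}, {"offset": [-0.1, -0.4, 20.3], "rot": [0, 0, 0], "gripper": 8.5}, {"offset": [-0.1, -0.4, 20.3], "rot": [0, 0, 0], "gripper": 4}, {"offset": [-0.1, -0.4, 20.3], "rot": [0, 0, 0], "gripper": 4}, {"offset": [-0.1, -0.4, 20.3], "rot": [0, 0, 0], "gripper": 4}, {"offset": [-0.1, -0.4, 20.3], "rot": [0, 0, 0], "gripper": 4}, {"offset": [-0.1, -0.4, 20.3], "rot": [0, 0, 0], "gripper": 4}, {"offset": [-0.1, -0.4, 20.3], "rot": [0, 0, 0], "gripper": 4}], squeeze=45)

```text
time_s: 2.5
eef_pos: [475.0, -239.8, 119.7]
ee_rot: [0.002, 1.0, 0.0, 0.002]
force: [0.0, 0.3, 7.7]
grip_width: 0.579
grip_force: 48.1
```

Run:
```python
from h import *
st(); goal([474,-239,210],0); snap('side','s1')
```

```text
t 2.5 tcp [ 475.  -239.8  119.7] psi 0.02 z [ 0.004 -0.003 -1.   ] j [-0.69  0.55  1.68  0.    0.91  0.88] F [0.  0.3 7.7] w 49.4 gf 48.1
offset [-0.07, -0.05, -9.03] rot [0.19, -0.24, 0.02]
```

Call:
step_arm(plan=[{"offset": [0, 0, -1.5], "rot": [0, 0, 0], "gripper": 4}, {"offset": [0, 0, -4], "rot": [0, 0, 0], "gripper": 4}, {"offset": [0, 0, -8], "rot": [0, 0, 0], "gripper": 4}, {"offset": [0, 0, -12], "rot": [0, 0, 0], "gripper": 4}, {"offset": [0, 0, -12], "rot": [0, 0, 0], "gripper": 4}])

```text
time_s: 3.05
eef_pos: [475.3, -239.9, 243.4]
ee_rot: [0.004, 1.0, 0.0, 0.005]
force: [0.6, -0.9, -3.6]
grip_width: 0.579
grip_force: 47.9
```

Run:
```python
from h import *
st(); c=snap('side','s2'); w=snap('wrist','w2')
P,_,_=cloud(w); T=w['T']
# local points near canister
q=P[(abs(P[...,0]-472)<45)&(abs(P[...,1]+239)<24)]
print(np.histogram(q[:,2],bins=np.arange(-5,251,5))[0].tolist())
P,_,_=cloud(c);q=P[(abs(P[...,0]-472)<45)&(abs(P[...,1]+239)<45)&(P[...,2]<260)]
print(np.histogram(q[:,2],bins=np.arange(-5,261,5))[0].tolist())
a=c['color'][150:330,210:400,::-1]; b=w['color'][:,:,::-1]
a=cv2.resize(np.ascontiguousarray(a),(400,380)); b=cv2.resize(np.ascontiguousarray(b),(400,300))
im=np.zeros((380,800,3),np.uint8); im[:,:400]=a; im[:300,400:]=b; cv2.imwrite('pics/v4.png',im)
goal([430,40,240],0)
```

```text
t 3.05 tcp [ 475.3 -239.9  243.4] psi 0.03 z [ 0.009 -0.007 -1.   ] j [-0.69  0.38  1.57 -0.    1.18  0.88] F [ 0.6 -0.9 -3.6] w 49.4 gf 47.9
[163, 1761, 32, 21, 48, 48, 22, 42, 50, 56, 58, 51, 58, 514, 1, 0, 0, 0, 0, 0, 0, 0, 0, 0, 0, 1, 178, 216, 236, 251, 284, 296, 327, 367, 404, 436, 485, 550, 639, 6265, 71, 387, 858, 940, 1395, 5970, 2980, 228, 951, 2499, 3604]
[72, 520, 385, 39, 23, 23, 27, 20, 31, 21, 27, 27, 29, 73, 19, 0, 0, 0, 0, 0, 0, 0, 0, 0, 0, 0, 2, 39, 53, 53, 58, 55, 50, 58, 49, 40, 48, 49, 56, 55, 137, 34, 21, 23, 24, 34, 83, 62, 21, 46, 23, 23, 28]
offset [-4.39, -27.89, -0.25] rot [0.08, -0.09, 0.01]
```

View pics/v4.png

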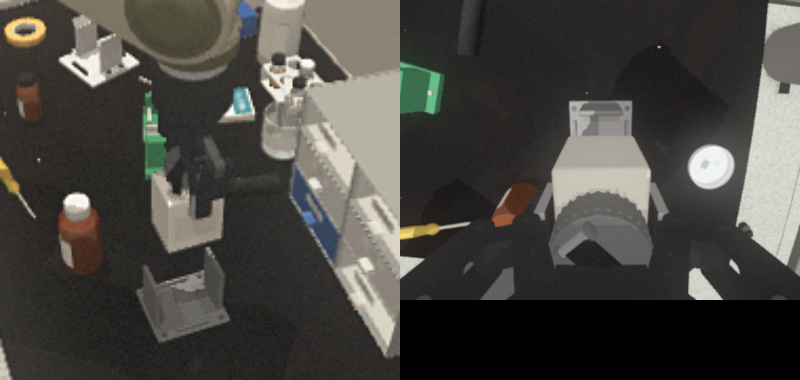

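The canister is held upright with its base about 120 mm below the TCP, and the bay is empty. Next I carry it to the free bench patch at (430,40).

Call:
step_arm(plan=[{"offset": [-0.5, -3, 0], "rot": [0, 0, 0], "gripper": 4}, {"offset": [-1.2, -7, 0], "rot": [0, 0, 0], "gripper": 4}, {"offset": [-1.9, -11.5, 0], "rot": [0, 0, 0], "gripper": 4}, {"offset": [-2.6, -16, 0], "rot": [0, 0, 0], "gripper": 4}, {"offset": [-3.3, -20.5, 0], "rot": [0, 0, 0], "gripper": 4}, {"offset": [-4, -25, 0], "rot": [0, 0, 0], "gripper": 4}, {"offset": [-4.4, -27, 2], "rot": [0, 0, 0], "gripper": 4}, {"offset": [-4.4, -27.9, 6], "rot": [0, 0, 0], "gripper": 4}, {"offset": [-4.4, -27.9, 9], "rot": [0, 0, 0], "gripper": 4}, {"offset": [-4.4, -27.9, 11], "rot": [0, 0, 0], "gripper": 4}, {"offset": [-4.4, -27.9, 11.6], "rot": [0, 0, 0], "gripper": 4}, {"offset": [-4.4, -27.9, 11.6], "rot": [0, 0, 0], "gripper": 4}])

```text
time_s: 4.35
eef_pos: [429.5, 40.0, 120.2]
ee_rot: [-0.0, 1.0, -0.0, -0.001]
force: [-0.1, 0.6, -2.4]
grip_width: 0.576
grip_force: 48.0
```

Run:
```python
from h import *
st()
w=load('w2'); w=snap('wrist','w3'); P,_,_=cloud(w)
for c,cx,cy in((load('w2'),472,-239),(w,428,40)):
    P,_,_=cloud(c); z=c['T'][2,3]
    q=P[(P[...,0]>cx+16)&(P[...,0]<cx+28)&(abs(P[...,1]-cy)<18)&(P[...,2]>z-60)&(P[...,2]<z-40)]; print(z,np.median(q[:,2]),z-np.median(q[:,2])+70)
```

```text
t 4.35 tcp [429.5  40.  120.2] psi -0.0 z [-0.002  0.    -1.   ] j [-0.18  0.37  1.98 -0.    0.79  1.39] F [-0.1  0.6 -2.4] w 49.2 gf 48.0
240.17551800713582 193.03301510613258 117.14250290100324
120.17501628750709 72.54148356805516 117.63353271945194
```

Call:
step_arm(plan=[{"offset": [0, 0, 0.15], "rot": [0, 0, 0], "gripper": 4}, {"offset": [0, 0, 0.27], "rot": [0, 0, 0], "gripper": 4}, {"offset": [0, 0, 0.27], "rot": [0, 0, 0], "gripper": 8.5}, {"offset": [0, 0, 0.27], "rot": [0, 0, 0], "gripper": 8.5}, {"offset": [0, 0, 0.2], "rot": [0, 0, 0], "gripper": 8.5}, {"offset": [0, 0, 0.1], "rot": [0, 0, 0], "gripper": 8.5}, {"offset": [0, 0, -1.5], "rot": [0, 0, 0], "gripper": 8.5}, {"offset": [0, 0, -4.5], "rot": [0, 0, 0], "gripper": 8.5}, {"offset": [0, 0, -9], "rot": [0, 0, 0], "gripper": 8.5}, {"offset": [0, 0, -13], "rot": [0, 0, 0], "gripper": 8.5}])

```text
time_s: 5.4
eef_pos: [429.8, 40.0, 252.9]
ee_rot: [0.0, 1.0, 0.0, 0.0]
force: [0.9, -0.6, 1.3]
grip_width: 0.998
grip_force: 0.0
```

Run:
```python
from h import *
st(); w=snap('wrist','w4'); P,_,_=cloud(w); near=(abs(P[...,0]-427)<50)&(abs(P[...,1]-40)<45)
m=near&(P[...,2]>65)&(P[...,2]<75);q=P[m][:,:2].astype(np.float32);print(np.median(P[m][:,2]),cv2.minAreaRect(q),np.percentile(q,[1,99],axis=0).round(1).tolist())
m=near&(P[...,2]>102)&(P[...,2]<115);q=P[m][:,:2].astype(np.float32);print(cv2.minAreaRect(q))
goal([427,42,210],90)
```

```text
t 5.4 tcp [429.8  40.  252.9] psi 0.0 z [ 0. -0. -1.] j [-0.18  0.16  1.84  0.    1.15  1.39] F [ 0.9 -0.6  1.3] w 85.2 gf 0.0
68.4060729295046 ((426.37457275390625, 39.752349853515625), (60.4700927734375, 49.87626266479492), 0.6554234623908997) [[398.9, 15.0], [456.3, 64.4]]
((419.2937927246094, 33.5123291015625), (56.025611877441406, 20.25090217590332), 42.790409088134766)
offset [-0.52, -0.23, 4.87] rot [0.55, -0.38, -89.98]
```

Call:
step_arm(plan=[{"offset": [-0.35, -0.2, 4], "rot": [0, 0, -90], "gripper": 8.5}, {"offset": [-0.35, -0.2, 4], "rot": [0, 0, -90], "gripper": 8.5}, {"offset": [-0.35, -0.2, 4], "rot": [0, 0, -90], "gripper": 8.5}, {"offset": [-0.35, -0.2, 4], "rot": [0, 0, -90], "gripper": 8.5}, {"offset": [-0.35, -0.2, 4], "rot": [0, 0, -90], "gripper": 8.5}, {"offset": [-0.35, -0.2, 4], "rot": [0, 0, -90], "gripper": 8.5}, {"offset": [-0.35, -0.2, 4], "rot": [0, 0, -90], "gripper": 8.5}, {"offset": [-0.35, -0.2, 4], "rot": [0, 0, -90], "gripper": 8.5}, {"offset": [-0.35, -0.2, 4], "rot": [0, 0, -90], "gripper": 8.5}, {"offset": [-0.35, -0.2, 4], "rot": [0, 0, -90], "gripper": 8.5}, {"offset": [-0.35, -0.2, 4], "rot": [0, 0, -90], "gripper": 8.5}, {"offset": [-0.35, -0.2, 4], "rot": [0, 0, -90], "gripper": 8.5}])

```text
time_s: 6.65
eef_pos: [426.5, 42.0, 210.8]
ee_rot: [0.0, 0.707, 0.707, 0.0]
force: [0.2, -0.0, 0.7]
grip_width: 0.992
grip_force: 0.0
```

Run:
```python
from h import *
st(); goal([426.4,41.5,114.5],90)
```

```text
t 6.65 tcp [426.5  42.  210.8] psi 90.03 z [ 0. -0. -1.] j [-0.18  0.21  1.9   0.    1.03 -0.18] F [ 0.2 -0.   0.7] w 84.7 gf 0.0
offset [-0.05, -0.01, 9.63] rot [0.01, 0.0, 0.03]
```

Call:
step_arm(plan=[{"offset": [0, 0, 4], "rot": [0, 0, 0], "gripper": 8.5}, {"offset": [0, 0, 7.5], "rot": [0, 0, 0], "gripper": 8.5}, {"offset": [0, 0, 9.5], "rot": [0, 0, 0], "gripper": 8.5}, {"offset": [0, 0, 9.5], "rot": [0, 0, 0], "gripper": 8.5}, {"offset": [0, 0, 9.5], "rot": [0, 0, 0], "gripper": 5}, {"offset": [0, 0, 9.5], "rot": [0, 0, 0], "gripper": 5}, {"offset": [0, 0, 9.5], "rot": [0, 0, 0], "gripper": 5}, {"offset": [0, 0, 9.5], "rot": [0, 0, 0], "gripper": 5}, {"offset": [0, 0, 9.5], "rot": [0, 0, 0], "gripper": 5}], squeeze=45)

```text
time_s: 7.55
eef_pos: [427.3, 41.9, 117.3]
ee_rot: [0.001, 0.707, 0.707, 0.001]
force: [-0.4, -0.8, 7.5]
grip_width: 0.69
grip_force: 49.3
```

Run:
```python
from h import *
st()
```

```text
t 7.55 tcp [427.3  41.9 117.3] psi 89.97 z [ 0.003 -0.    -1.   ] j [-0.18  0.37  1.99  0.    0.78 -0.18] F [-0.4 -0.8  7.5] w 59.0 gf 49.3
```

Call:
step_arm(plan=[{"offset": [0, 0, -2], "rot": [0, 0, 0], "gripper": 5}, {"offset": [0, 0, -6], "rot": [0, 0, 0], "gripper": 5}, {"offset": [0, 0, -10], "rot": [0, 0, 0], "gripper": 5}, {"offset": [3, 3, -14], "rot": [0, 0, 0], "gripper": 5}, {"offset": [6, 6, -18], "rot": [0, 0, -8], "gripper": 5}, {"offset": [9, 9, -20], "rot": [0, 0, -16], "gripper": 5}, {"offset": [11, 9, -20], "rot": [0, 0, -16], "gripper": 5}, {"offset": [11, 9, -20], "rot": [0, 0, -16], "gripper": 5}])

```text
time_s: 8.35
eef_pos: [517.0, 154.6, 317.1]
ee_rot: [0.001, 0.601, 0.799, 0.001]
force: [0.5, -1.3, -3.9]
grip_width: 0.688
grip_force: 51.1
```

Run:
```python
from h import *
st(); c=snap('wrist','w5'); st()
cv2.imwrite('pics/w5b.png',cv2.resize(np.ascontiguousarray(c['color'][:,:,::-1]),(784,588)))
```

```text
t 8.35 tcp [517.  154.6 317.1] psi 106.16 z [ 0.002  0.001 -1.   ] j [ 0.07  0.33  1.43  0.    1.37 -0.21] F [ 0.5 -1.3 -3.9] w 58.8 gf 51.1
t 8.4 tcp [516.4 153.2 316.2] psi 106.11 z [ 0.  0. -1.] j [ 0.07  0.33  1.44  0.    1.37 -0.21] F [-0.6  0.6 -3.6] w 58.9 gf 51.1
```

View pics/w5b.png

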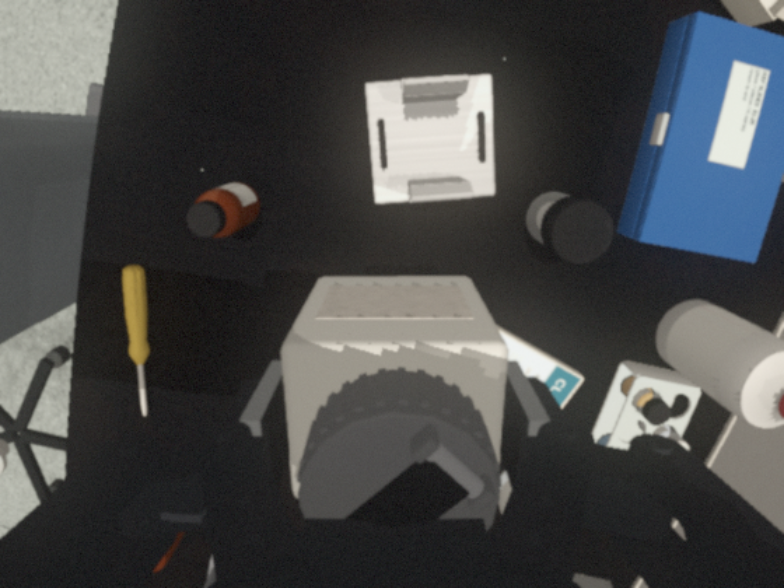

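The stand base corners (784-wide) are at (365,82), (493,73), (496,193) and (373,203), with the guides near the upper and lower edges. The canister is held square. I'll take a settled re-shot and fit it.

Run:
```python
from h import *
c=snap('wrist','w6'); st()
P,_,_=cloud(c)
cs=np.array([atz(c,u/1.4,v/1.4,6) for u,v in((365,82),(493,73),(496,193),(373,203))])
print(cs.round(1),cs.mean(0).round(1))
near=(np.hypot(P[...,0]-525,P[...,1]-238)<75)
hsv=cv2.cvtColor(c['color'],cv2.COLOR_RGB2HSV)
def rect(c,m):
    P,_,_=cloud(c); q=P[m&(np.hypot(P[...,0]-525,P[...,1]-238)<75)][:,:2].astype(np.float32); return len(q),cv2.minAreaRect(q)
print('base',rect(c,(P[...,2]>-3)&(P[...,2]<15)&(hsv[...,2]>110)))
for n in('w6','scene0','side0'):
    d=load(n);Q,_,_=cloud(d); 
    for lo,hi in((25,55),(60,75)):
        m=(Q[...,2]>lo)&(Q[...,2]<hi); q=Q[m&(np.hypot(Q[...,0]-525,Q[...,1]-238)<60)][:,:2]
        if len(q)<20: print(n,lo,len(q));continue
        k=cv2.kmeans(q.astype(np.float32),2,None,(3,50,.1),5,0); cc=k[2]; dd=cc[0]-cc[1]
        print(n,lo,len(q),cc.round(1).tolist(),'mid',cc.mean(0),'ang',np.degrees(np.arctan2(dd[1],dd[0])))
# canister shoulder
z=c['T'][2,3]; x=c['T'][:3,0]; y=c['T'][:3,1]; L=(P-c['T'][:3,3])@c['T'][:3,:3]
q=L[(abs(L[...,1])<25)&(L[...,0]>12)&(L[...,0]<24)&(L[...,2]>35)&(L[...,2]<60)]; print('shoulder below tcp',np.median(q[:,2]))
m=(L[...,2]>44)&(L[...,2]<54)&(abs(L[...,1])<40)&(abs(L[...,0])<32); q=L[m][:,:2].astype(np.float32); print(cv2.minAreaRect(q),np.percentile(q,[1,99],axis=0))
```

```text
t 8.45 tcp [516.1 152.3 315.8] psi 106.05 z [-0.001 -0.    -1.   ] j [ 0.07  0.33  1.44 -0.    1.37 -0.21] F [ 0.2  0.3 -4. ] w 59.1 gf 51.1
[[462.3 258.    6. ]
 [549.4 289.6   6. ]
 [578.6 209.3   6. ]
 [491.5 175.3   6. ]] [520.5 233.1   6. ]
base (6328, ((525.1405639648438, 239.7855224609375), (103.76750183105469, 100.5292739868164), 20.446292877197266))
w6 25 235 [[510.6000061035156, 259.3999938964844], [529.7999877929688, 207.5]] mid [520.1963  233.49164] ang 110.255516
w6 60 885 [[533.0, 203.0], [510.79998779296875, 265.20001220703125]] mid [521.896   234.13936] ang -70.3474
scene0 25 191 [[511.3999938964844, 265.20001220703125], [532.0, 208.6999969482422]] mid [521.7355  236.96936] ang 110.013535
scene0 60 98 [[509.70001220703125, 268.1000061035156], [534.4000244140625, 204.5]] mid [522.0503  236.30289] ang 111.25622
side0 25 164 [[534.9000244140625, 203.89999389648438], [514.5, 260.0]] mid [524.6969  231.97147] ang -70.016464
side0 60 76 [[512.5999755859375, 263.6000061035156], [535.5, 200.8000030517578]] mid [524.0581  232.22256] ang 109.99885
shoulder below tcp 48.938045164428765
((5.144126892089844, 0.57708740234375), (78.380615234375, 47.532371520996094), 79.07752990722656) [[-14.21874024 -35.44373535]
 [ 23.66117418  37.8459964 ]]
```

Run:
```python
from h import *
goal([520.4,235.2,205],110.2)
```

```text
offset [7.85, 2.72, 11.07] rot [-0.04, 0.0, -4.15]
```

Call:
step_arm(plan=[{"offset": [4, 1.4, 3], "rot": [0, 0, -2], "gripper": 5}, {"offset": [7.85, 2.72, 6], "rot": [0, 0, -4.15], "gripper": 5}, {"offset": [7.85, 2.72, 9], "rot": [0, 0, -4.15], "gripper": 5}, {"offset": [7.85, 2.72, 11], "rot": [0, 0, -4.15], "gripper": 5}, {"offset": [7.85, 2.72, 11], "rot": [0, 0, -4.15], "gripper": 5}, {"offset": [7.85, 2.72, 11], "rot": [0, 0, -4.15], "gripper": 5}])

```text
time_s: 9.05
eef_pos: [521.2, 234.2, 206.7]
ee_rot: [0.0, 0.573, 0.82, 0.0]
force: [1.1, 0.8, -3.0]
grip_width: 0.692
grip_force: 50.9
```

Run:
```python
from h import *
st(); goal([520.4,235.2,165],110.2); w=snap('wrist','w7'); b=snap('side','s7'); a=snap('scene','c7')
im=np.zeros((520,800,3),np.uint8)
im[:390,:520]=cv2.resize(np.ascontiguousarray(w['color'][:,:,::-1]),(520,390))
u,v=proj(a,[521,233,60]).astype(int); print(u,v)
k=np.ascontiguousarray(a['color'][max(v-60,0):v+50,u-55:u+55,::-1]); im[:260,530:790]=cv2.resize(k,(260,260))
u,v=proj(b,[521,233,60]).astype(int); print(u,v)
k=np.ascontiguousarray(b['color'][max(v-60,0):v+50,u-55:u+55,::-1]); im[260:520,530:790]=cv2.resize(k,(260,260))
cv2.imwrite('pics/v7.png',im)
```

```text
t 9.05 tcp [521.2 234.2 206.7] psi 110.08 z [ 0. -0. -1.] j [ 0.22  0.5   1.48 -0.    1.15 -0.13] F [ 1.1  0.8 -3. ] w 59.1 gf 50.9
offset [0.12, -0.04, 4.17] rot [0.02, 0.01, -0.12]
217 261
254 164
```

View pics/v7.png

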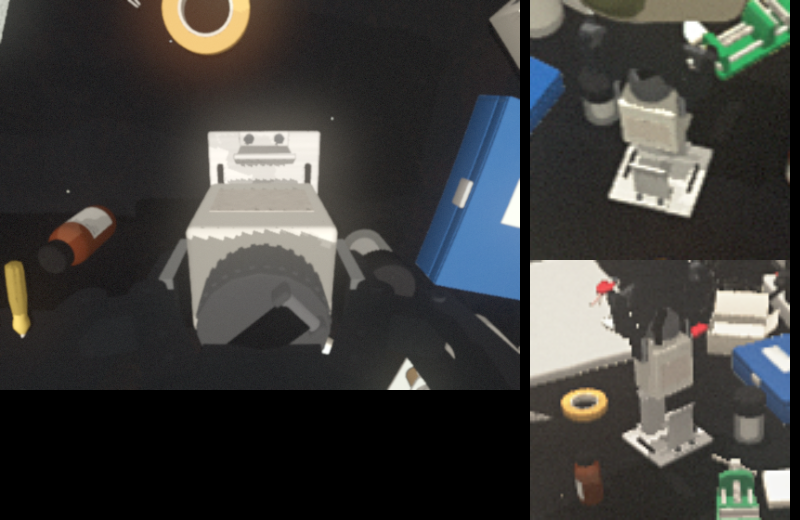

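The canister is centred over the stand: in the wrist view, stand columns 208–319 against canister 188–336. I lower it now.

Call:
step_arm(plan=[{"offset": [0.1, 0, 2], "rot": [0, 0, 0], "gripper": 5}, {"offset": [0.1, 0, 3.5], "rot": [0, 0, 0], "gripper": 5}, {"offset": [0.1, 0, 4.5], "rot": [0, 0, 0], "gripper": 5}, {"offset": [0.1, 0, 5.5], "rot": [0, 0, 0], "gripper": 5}, {"offset": [0.1, 0, 6.2], "rot": [0, 0, 0], "gripper": 5}, {"offset": [0.1, 0, 6.2], "rot": [0, 0, 0], "gripper": 5}])

```text
time_s: 9.8
eef_pos: [520.5, 235.8, 143.3]
ee_rot: [-0.0, 0.573, 0.82, -0.0]
force: [-0.6, -0.2, -3.2]
grip_width: 0.688
grip_force: 51.0
```

Run:
```python
from h import *
st()
```

```text
t 9.8 tcp [520.5 235.8 143.3] psi 110.15 z [-0.001 -0.    -1.   ] j [ 0.22  0.58  1.54 -0.    1.02 -0.13] F [-0.6 -0.2 -3.2] w 58.7 gf 51.0
```

No contact yet, 20 mm still to go.

Call:
step_arm(plan=[{"offset": [0, 0, 0.6], "rot": [0, 0, 0], "gripper": 5}, {"offset": [0, 0, 1.2], "rot": [0, 0, 0], "gripper": 5}, {"offset": [0, 0, 1.7], "rot": [0, 0, 0], "gripper": 5}, {"offset": [0, 0, 1.95], "rot": [0, 0, 0], "gripper": 5}, {"offset": [0, 0, 2.05], "rot": [0, 0, 0], "gripper": 5}, {"offset": [0, 0, 2.05], "rot": [0, 0, 0], "gripper": 5}])

```text
time_s: 10.4
eef_pos: [520.8, 235.9, 123.5]
ee_rot: [0.0, 0.572, 0.82, 0.0]
force: [0.5, -0.0, -2.8]
grip_width: 0.694
grip_force: 51.1
```

Run:
```python
from h import *
st()
```

```text
t 10.4 tcp [520.8 235.9 123.5] psi 110.15 z [ 0.  0. -1.] j [ 0.22  0.61  1.55  0.    0.98 -0.13] F [ 0.5 -0.  -2.8] w 59.3 gf 51.1
```

Call:
step_arm(plan=[{"offset": [0, 0, 0.1], "rot": [0, 0, 0], "gripper": 5}, {"offset": [0, 0, 0.2], "rot": [0, 0, 0], "gripper": 5}, {"offset": [0, 0, 0.2], "rot": [0, 0, 0], "gripper": 5}])

```text
time_s: 10.7
eef_pos: [520.8, 235.9, 123.3]
ee_rot: [0.0, 0.572, 0.82, 0.0]
force: [-7.2, -2.1, 14.4]
grip_width: 0.692
grip_force: 53.2
```

Run:
```python
from h import *
st()
```

```text
t 10.7 tcp [520.8 235.9 123.3] psi 110.16 z [ 0.001  0.    -1.   ] j [ 0.22  0.61  1.55 -0.    0.98 -0.13] F [-7.2 -2.1 14.4] w 59.1 gf 53.2
```

Call:
step_arm(plan=[{"offset": [0, 0, 0.05], "rot": [0, 0, 0], "gripper": 8.5}, {"offset": [0, 0, 0.05], "rot": [0, 0, 0], "gripper": 8.5}, {"offset": [0, 0, 0], "rot": [0, 0, 0], "gripper": 8.5}, {"offset": [0, 0, 0], "rot": [0, 0, 0], "gripper": 8.5}, {"offset": [0, 0, -3], "rot": [0, 0, 0], "gripper": 8.5}, {"offset": [0, 0, -7], "rot": [0, 0, 0], "gripper": 8.5}, {"offset": [-2, 0, -12], "rot": [0, 0, 0], "gripper": 8.5}, {"offset": [-6, 0, -16], "rot": [0, 0, 0], "gripper": 8.5}, {"offset": [-8, 0, -16], "rot": [0, 0, 0], "gripper": 6}, {"offset": [-8, 0, -16], "rot": [0, 0, 0], "gripper": 4}, {"offset": [-8, 0, -16], "rot": [0, 0, 0], "gripper": 3}, {"offset": [-8, 0, -16], "rot": [0, 0, 0], "gripper": 3}])

```text
time_s: 11.9
eef_pos: [547.8, 161.5, 280.6]
ee_rot: [-0.001, 0.572, 0.82, -0.0]
force: [0.1, 0.1, -0.5]
grip_width: 0.352
grip_force: 0.0
```

Run:
```python
from h import *
c=snap('wrist','w8'); c=snap('wrist','w8'); st()
P,_,_=cloud(c); near=(np.hypot(P[...,0]-521,P[...,1]-233)<48)
print(np.histogram(P[near][:,2],bins=np.arange(0,131,5))[0].tolist())
for lo,hi in((70,80),(102,109),(109,116)):
    m=near&(P[...,2]>lo)&(P[...,2]<hi); q=P[m]; print(lo,len(q),np.median(q[:,2]),cv2.minAreaRect(q[:,:2].astype(np.float32)))
u,v=proj(c,[521,233,100]).astype(int);print(u,v)
k=np.ascontiguousarray(c['color'][max(v-110,0):v+110,max(u-140,0):u+140,::-1]);print(k.shape,max(u-140,0),max(v-110,0))
cv2.imwrite('pics/w8b.png',cv2.resize(k,None,fx=2.6,fy=2.6,interpolation=cv2.INTER_CUBIC))
```

```text
t 12.0 tcp [547.8 161.6 280.7] psi 110.22 z [-0.001 -0.    -1.   ] j [ 0.08  0.43  1.39  0.    1.32 -0.27] F [-0.1  0.5 -0.8] w 30.0 gf 0.0
[636, 476, 135, 0, 0, 0, 43, 0, 32, 14, 42, 304, 398, 744, 1149, 404, 47, 0, 2, 9, 1994, 1317, 669, 0, 0, 0]
70 1553 74.44247305339343 ((520.1412353515625, 233.56146240234375), (60.46834945678711, 70.9447021484375), 20.528226852416992)
102 2505 104.34395580966171 ((514.0331420898438, 230.6880340576172), (57.74700164794922, 43.43538284301758), 35.65848922729492)
109 1397 109.96831218197363 ((515.7719116210938, 225.80982971191406), (55.896053314208984, 19.739717483520508), 63.81856918334961)
283 96
(206, 280, 3) 143 0
```

View pics/w8b.png

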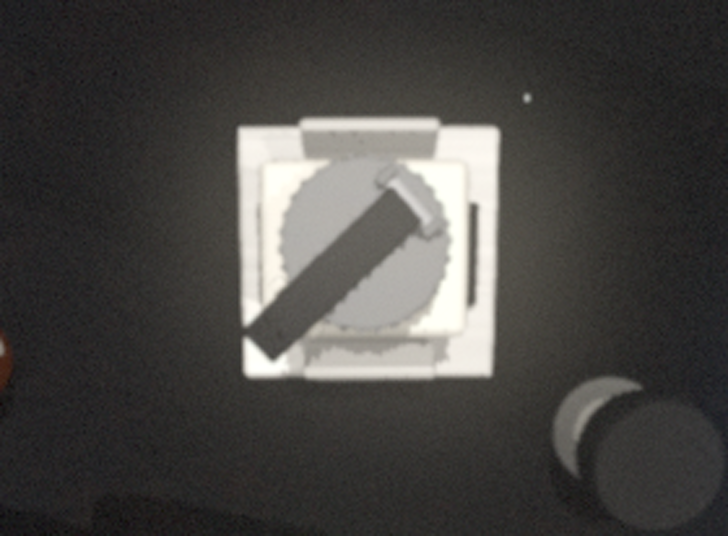

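The canister is seated in the stand with its shoulder at about 76 mm. In the crop the lip end is at (259,347), the hinge end at (409,206) and the cap centre at (366,242). I'll compute the lip and hinge line.

Run:
```python
from h import *
c=load('w8')
f=lambda u,v,z: atz(c,round(143+u/2.6),round(v/2.6),z).round(1)
e=f(259.5,346.5,111); h=f(409,206,111); d=e-h
print('end',e,'hinge-ish',h,'ang',np.degrees(np.arctan2(d[1],d[0])),np.hypot(*d[:2]))
print('cap',f(366,242,105.5))
# cap by depth: gray top 102-106 circle fit
P,_,_=cloud(c); m=(np.hypot(P[...,0]-521,P[...,1]-233)<40)&(P[...,2]>101)&(P[...,2]<107)
q=P[m]; dd=np.array([-np.sin(np.radians(65)),np.cos(np.radians(65))])
from scipy.optimize import least_squares
# boundary: max radius per angle, 360/24 bins, robust fit
cen=np.array([521,233.]); 
a=np.arctan2(q[:,1]-cen[1],q[:,0]-cen[0]); r=np.hypot(q[:,0]-cen[0],q[:,1]-cen[1])
B=[q[(a>=t)&(a<t+.15)][np.argmax(r[(a>=t)&(a<t+.15)])][:2] for t in np.arange(-3.1,3.0,.15) if ((a>=t)&(a<t+.15)).any()]
B=np.array(B); s=least_squares(lambda p:np.hypot(*(B-p[:2]).T)-p[2],[521,233,22],loss='soft_l1',f_scale=.7); print('capfit',s.x,len(B))
```

```text
end [503.9 201.9 111. ] hinge-ish [527.1 246.9 111. ] ang -117.27362009918485 50.62845049969436
cap [520.5 235.3 105.5]
capfit [519.98371815 234.85268265  22.09485728] 39
```

```bash
cat >> h.py <<'E'
AX=np.array([520.1,234.8]);TH=244.
def lip(th,tilt,off=(5,0,62.5),r=48.):
    o=np.array([np.cos(np.radians(TH)),np.sin(np.radians(TH)),0]); H=np.append(AX,108.5)-15*o
    L=H+r*(np.cos(np.radians(th))*o+np.array([0,0,np.sin(np.radians(th))]))
    x=-o; z=np.array([0,0,-1.]); Rm=np.stack([x,np.cross(z,x),z],1)@R.from_rotvec([0,-np.radians(tilt),0]).as_matrix()
    return L-Rm@np.array(off)
E
python3 - <<'E'
from h import *
p=lip(0,0); print(p); goal(p+[0,0,45],64)
E
```

```text
[503.44189642 200.64582624 171.        ]
offset [5.19, -2.81, 6.48] rot [-0.08, 0.0, 46.22]
```

Call:
step_arm(plan=[{"offset": [2, -1, 2], "rot": [0, 0, 8], "gripper": 2.6}, {"offset": [5.2, -2.8, 3], "rot": [0, 0, 16], "gripper": 2.6}, {"offset": [5.2, -2.8, 4], "rot": [0, 0, 24], "gripper": 2.6}, {"offset": [5.2, -2.8, 5], "rot": [0, 0, 32], "gripper": 2.6}, {"offset": [5.2, -2.8, 6.5], "rot": [0, 0, 40], "gripper": 2.6}, {"offset": [5.2, -2.8, 6.5], "rot": [0, 0, 46.2], "gripper": 2.6}, {"offset": [5.2, -2.8, 6.5], "rot": [0, 0, 46.2], "gripper": 2.6}, {"offset": [5.2, -2.8, 6.5], "rot": [0, 0, 46.2], "gripper": 2.6}, {"offset": [5.2, -2.8, 6.5], "rot": [0, 0, 46.2], "gripper": 2.6}])

```text
time_s: 12.9
eef_pos: [504.0, 200.2, 216.6]
ee_rot: [0.0, 0.848, 0.531, 0.0]
force: [-0.2, -0.0, -0.8]
grip_width: 0.306
grip_force: 0.0
```

Run:
```python
from h import *
c=snap('wrist','w9');st(); goal(lip(0,0),64)
cv2.imwrite('pics/w9b.png',cv2.resize(np.ascontiguousarray(c['color'][150:,100:460,::-1]),(720,540)))
```

```text
t 12.95 tcp [504.  200.1 216.6] psi 64.06 z [ 0.  0. -1.] j [0.16 0.43 1.57 0.   1.14 0.61] F [ 0.8  0.5 -1.5] w 25.7 gf 0.0
offset [0.02, -0.08, 4.56] rot [0.02, -0.01, 0.06]
```

View pics/w9b.png

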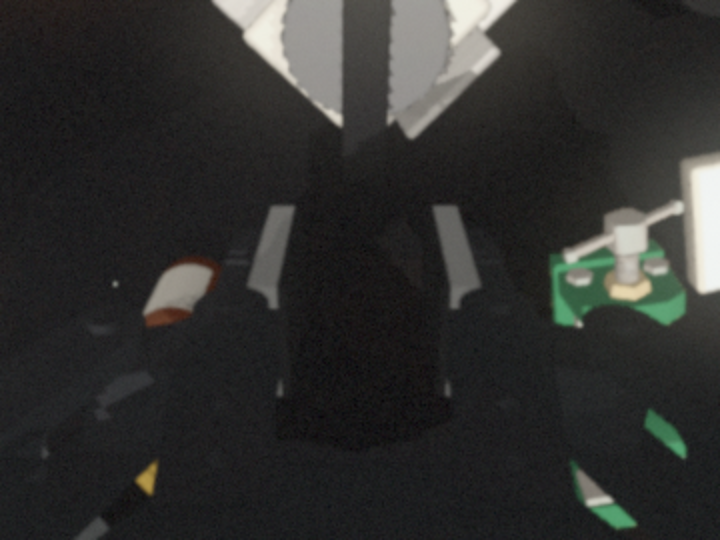

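The tab (column 343–390) is centred between the fingertips (columns 294 and 434) and lined up with them. I go down and pinch.

Call:
step_arm(plan=[{"offset": [0, -0.05, 2], "rot": [0, 0, 0], "gripper": 2.6}, {"offset": [0, -0.05, 3.5], "rot": [0, 0, 0], "gripper": 2.6}, {"offset": [0, -0.05, 4.5], "rot": [0, 0, 0], "gripper": 2.6}, {"offset": [0, -0.05, 4.5], "rot": [0, 0, 0], "gripper": 2.6}, {"offset": [0, -0.05, 4.5], "rot": [0, 0, 0], "gripper": 0.8}, {"offset": [0, -0.05, 4.5], "rot": [0, 0, 0], "gripper": 0.8}, {"offset": [0, -0.05, 4.5], "rot": [0, 0, 0], "gripper": 0.8}, {"offset": [0, -0.05, 4.5], "rot": [0, 0, 0], "gripper": 0.8}], squeeze=20)

```text
time_s: 13.75
eef_pos: [503.8, 200.2, 171.9]
ee_rot: [0.0, 0.848, 0.53, 0.0]
force: [-0.6, 0.5, -0.4]
grip_width: 0.127
grip_force: 20.5
```

Run:
```python
from h import *
st(); 
s=sense();T=tool(s); d=T[:3,3]-lip(0,0); print(d)
for th,ti in((8,4),(16,10),(24,18),(32,24),(40,30),(48,36),(56,40)):
    print(th,ti); goal(lip(th,ti)+d,64,-ti)
```

```text
t 13.75 tcp [503.8 200.2 171.9] psi 63.96 z [ 0.001  0.    -1.   ] j [ 0.16  0.49  1.61 -0.    1.04  0.62] F [-0.6  0.5 -0.4] w 10.8 gf 20.5
[ 0.3360752  -0.45166079  0.85709207]
8 4
offset [0.48, 0.0, -0.69] rot [0.05, -4.03, -0.04]
16 10
offset [1.28, 0.0, -1.31] rot [0.04, -10.03, -0.05]
24 18
offset [2.37, -0.0, -1.8] rot [0.04, -18.03, -0.05]
32 24
offset [3.32, -0.0, -2.2] rot [0.04, -24.03, -0.05]
40 30
offset [4.32, -0.0, -2.5] rot [0.03, -30.03, -0.05]
48 36
offset [5.36, -0.0, -2.66] rot [0.03, -36.03, -0.06]
56 40
offset [6.25, -0.0, -2.84] rot [0.03, -40.03, -0.06]
```

Pinched at about 11 mm. First part of the arc:

Call:
step_arm(plan=[{"offset": [0.22, 0, -0.34], "rot": [0, -2, 0], "gripper": 0.8}, {"offset": [0.48, 0, -0.69], "rot": [0, -4, 0], "gripper": 0.8}, {"offset": [0.86, 0, -1.0], "rot": [0, -7, 0], "gripper": 0.8}, {"offset": [1.28, 0, -1.31], "rot": [0, -10, 0], "gripper": 0.8}, {"offset": [1.82, 0, -1.56], "rot": [0, -14, 0], "gripper": 0.8}, {"offset": [2.37, 0, -1.8], "rot": [0, -18, 0], "gripper": 0.8}, {"offset": [2.37, 0, -1.8], "rot": [0, -18, 0], "gripper": 0.8}])

```text
time_s: 14.45
eef_pos: [514.2, 222.3, 189.1]
ee_rot: [0.083, 0.837, 0.524, -0.133]
force: [0.2, -1.4, -0.8]
grip_width: 0.127
grip_force: 20.5
```

Run:
```python
from h import *
st(); c=snap('wrist','w10'); a=snap('scene','c10')
for n in ('w10','c10'):
    P,_,_=cloud(load(n)); q=P[(abs(P[...,0]-AX[0])<40)&(abs(P[...,1]-AX[1])<40)&(P[...,2]>20)]
    print(np.histogram(q[:,2],bins=np.arange(60,161,5))[0].tolist())
    m=(q[:,2]>66)&(q[:,2]<80); print('shoulder',np.median(q[m,2]),m.sum())
d=np.array([.34,-.45,.86])
for th,ti in((32,24),(40,30),(48,36),(56,40),(64,40),(72,40)):
    print(th,ti); goal(lip(th,ti)+d,64,-ti)
```

```text
t 14.45 tcp [514.2 222.3 189.1] psi 64.03 z [-0.136 -0.279 -0.951] j [ 0.28  0.6   1.4  -0.24  1.36  0.8 ] F [ 0.2 -1.4 -0.8] w 10.8 gf 20.5
[764, 1525, 3283, 1176, 3, 298, 336, 453, 1702, 3999, 1275, 1083, 1189, 1154, 500, 525, 528, 404, 738, 1462]
shoulder 74.17869306898137 5821
[35, 61, 107, 93, 10, 14, 22, 19, 63, 96, 32, 31, 22, 9, 4, 2, 0, 0, 0, 0]
shoulder 73.89266018974422 252
32 24
offset [0.77, 0.02, -0.75] rot [-0.02, -6.08, -0.02]
40 30
offset [1.63, 0.02, -1.34] rot [-0.03, -12.08, -0.02]
48 36
offset [2.57, 0.02, -1.82] rot [-0.03, -18.08, -0.02]
56 40
offset [3.37, 0.02, -2.26] rot [-0.03, -22.08, -0.02]
64 40
offset [3.81, 0.02, -2.75] rot [-0.03, -22.08, -0.02]
72 40
offset [4.33, 0.02, -3.18] rot [-0.03, -22.08, -0.02]
```

The canister hasn't lifted and the forces are small. I continue the arc.

Call:
step_arm(plan=[{"offset": [0.38, 0, -0.38], "rot": [0, -3, 0], "gripper": 0.8}, {"offset": [0.77, 0, -0.75], "rot": [0, -6, 0], "gripper": 0.8}, {"offset": [1.2, 0, -1.05], "rot": [0, -9, 0], "gripper": 0.8}, {"offset": [1.63, 0, -1.34], "rot": [0, -12, 0], "gripper": 0.8}, {"offset": [2.1, 0, -1.6], "rot": [0, -15, 0], "gripper": 0.8}, {"offset": [2.57, 0, -1.82], "rot": [0, -18, 0], "gripper": 0.8}, {"offset": [2.97, 0, -2.05], "rot": [0, -20, 0], "gripper": 0.8}, {"offset": [3.37, 0, -2.26], "rot": [0, -22, 0], "gripper": 0.8}, {"offset": [3.58, 0, -2.52], "rot": [0, -22, 0], "gripper": 0.8}, {"offset": [3.81, 0, -2.75], "rot": [0, -22, 0], "gripper": 0.8}, {"offset": [3.81, 0, -2.75], "rot": [0, -22, 0], "gripper": 0.8}])

```text
time_s: 15.65
eef_pos: [533.8, 261.5, 204.1]
ee_rot: [0.181, 0.797, 0.498, -0.289]
force: [-0.2, 0.5, -2.5]
grip_width: 0.128
grip_force: 20.1
```

Run:
```python
from h import *
st(); c=snap('wrist','w11')
P,_,_=cloud(c); q=P[(abs(P[...,0]-AX[0])<40)&(abs(P[...,1]-AX[1])<40)&(P[...,2]>66)&(P[...,2]<84)]; print('shoulder',np.median(q[:,2]),len(q))
d=np.array([.34,-.45,.86])
for th,ti in((72,40),(80,40),(88,40),(96,40),(104,40),(112,40),(120,40),(126,40)):
    print(th,ti); goal(lip(th,ti)+d,64,-ti)
```

```text
t 15.65 tcp [533.8 261.5 204.1] psi 63.94 z [-0.282 -0.576 -0.767] j [ 0.39  0.8   1.09 -0.45  1.79  0.87] F [-0.2  0.5 -2.5] w 11.0 gf 20.1
shoulder 76.62356391043443 7009
72 40
offset [0.35, -0.01, -0.57] rot [-0.03, -0.08, -0.05]
80 40
offset [0.75, -0.01, -1.11] rot [-0.03, -0.08, -0.05]
88 40
offset [1.21, -0.01, -1.59] rot [-0.03, -0.08, -0.05]
96 40
offset [1.74, -0.01, -2.0] rot [-0.03, -0.08, -0.05]
104 40
offset [2.32, -0.01, -2.34] rot [-0.03, -0.08, -0.05]
112 40
offset [2.94, -0.01, -2.59] rot [-0.03, -0.08, -0.05]
120 40
offset [3.59, -0.01, -2.75] rot [-0.03, -0.08, -0.05]
126 40
offset [4.09, -0.01, -2.81] rot [-0.03, -0.08, -0.05]
```

Call:
step_arm(plan=[{"offset": [0.35, 0, -0.45], "rot": [0, 0, 0], "gripper": 0.8}, {"offset": [0.75, 0, -0.98], "rot": [0, 0, 0], "gripper": 0.8}, {"offset": [1.21, 0, -1.45], "rot": [0, 0, 0], "gripper": 0.8}, {"offset": [1.74, 0, -1.85], "rot": [0, 0, 0], "gripper": 0.8}, {"offset": [2.32, 0, -2.2], "rot": [0, 0, 0], "gripper": 0.8}, {"offset": [2.94, 0, -2.45], "rot": [0, 0, 0], "gripper": 0.8}, {"offset": [3.59, 0, -2.6], "rot": [0, 0, 0], "gripper": 0.8}, {"offset": [4.09, 0, -2.66], "rot": [0, 0, 0], "gripper": 0.8}, {"offset": [4.5, 0, -2.68], "rot": [0, 0, 0], "gripper": 0.8}, {"offset": [4.5, 0, -2.68], "rot": [0, 0, 0], "gripper": 0.8}])

```text
time_s: 16.7
eef_pos: [556.8, 308.6, 197.8]
ee_rot: [0.182, 0.798, 0.497, -0.289]
force: [-0.6, -1.7, 12.7]
grip_width: 0.123
grip_force: 28.7
```

Run:
```python
from h import *
st(); c=snap('wrist','w12'); b=snap('side','s12');a=snap('scene','c12')
P,_,_=cloud(c); q=P[(abs(P[...,0]-AX[0])<40)&(abs(P[...,1]-AX[1])<40)&(P[...,2]>66)&(P[...,2]<84)]; print('shoulder',np.median(q[:,2]),len(q))
im=np.zeros((390,800,3),np.uint8)
im[:300,:400]=cv2.resize(np.ascontiguousarray(c['color'][:,:,::-1]),(400,300))
for i,k in enumerate((a,b)):
    u,v=proj(k,[521,233,80]).astype(int); r=np.ascontiguousarray(k['color'][max(v-50,0):v+50,u-50:u+50,::-1]); im[i*195:i*195+195,410:605]=cv2.resize(r,(195,195)) if i==0 else cv2.resize(r,(195,195))
cv2.imwrite('pics/v12.png',im)
```

```text
t 16.7 tcp [556.8 308.6 197.8] psi 63.77 z [-0.28  -0.578 -0.766] j [ 0.44  0.92  0.89 -0.44  1.88  0.88] F [-0.6 -1.7 12.7] w 10.5 gf 28.7
shoulder 74.8181888628933 4415
```

View pics/v12.png

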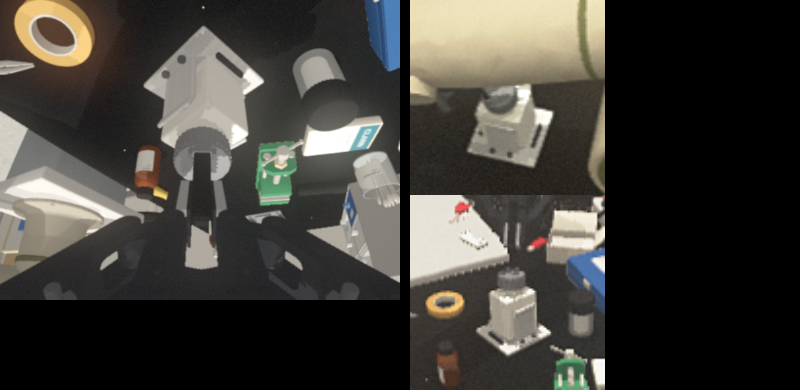

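The wrist view shows the tab pinched and over the back (about 205,170), with the canister seated and the bystanders untouched. I release and back off along the tool axis.

Call:
step_arm(plan=[{"offset": [0, 0, 0], "rot": [0, 0, 0], "gripper": 2.8}, {"offset": [0, 0, 0], "rot": [0, 0, 0], "gripper": 2.8}, {"offset": [0, 0, 0], "rot": [0, 0, 0], "gripper": 2.8}, {"offset": [0, 0, -3], "rot": [0, 0, 0], "gripper": 2.8}, {"offset": [0, 0, -7], "rot": [0, 8, 0], "gripper": 2.8}, {"offset": [-2, 0, -11], "rot": [0, 16, 0], "gripper": 4}, {"offset": [-4, 0, -11], "rot": [0, 24, 0], "gripper": 6}, {"offset": [-6, 0, -11], "rot": [0, 32, 0], "gripper": 7}, {"offset": [-8, 0, -11], "rot": [0, 40, 0], "gripper": 7}, {"offset": [-8, 0, -11], "rot": [0, 40, 0], "gripper": 7}, {"offset": [-8, 0, -11], "rot": [0, 40, 0], "gripper": 7}])

```text
time_s: 17.95
eef_pos: [560.5, 316.3, 331.5]
ee_rot: [0.0, 0.848, 0.529, -0.0]
force: [-0.6, -0.0, -0.3]
grip_width: 0.819
grip_force: 0.0
```

Run:
```python
from h import *
st(); c=snap('wrist','w13'); a=snap('scene','c13'); b=snap('side','s13')
o=np.array([np.cos(np.radians(TH)),np.sin(np.radians(TH))])
for k in(c,a,b):
    P,_,_=cloud(k); T=c['T']; d=P[...,:2]-AX; s=d@o; w=d@np.array([-o[1],o[0]])
    m=(abs(w)<9)&(s<0)&(s>-75)&(P[...,2]>112)&(P[...,2]<165)
    q=np.stack([s[m],P[m][:,2],w[m]],1); print(len(q))
    if len(q)>8:
        for z in range(112,165,6):
            t=q[(q[:,1]>=z)&(q[:,1]<z+6)]
            if len(t): print(z,len(t),np.median(t,0).round(1))
    m=(np.hypot(d[...,0],d[...,1])<40)&(P[...,2]>66)&(P[...,2]<84); print('shoulder',np.median(P[m][:,2]))
    m=(np.hypot(d[...,0],d[...,1])<24)&(P[...,2]>99)&(P[...,2]<109); q=P[m];print('captop',np.median(q[:,2]),cv2.minEnclosingCircle(q[:,:2].astype(np.float32)))
```

```text
t 17.95 tcp [560.5 316.3 331.5] psi 63.92 z [-0.    -0.001 -1.   ] j [ 0.33  0.57  1.04 -0.    1.53  0.79] F [-0.6 -0.  -0.3] w 70.0 gf 0.0
491
112 36 [-15.3 115.    3.5]
118 47 [-15.  121.2   3.8]
124 36 [-15.1 127.1   3.3]
130 50 [-14.9 132.8   4.1]
136 51 [-14.8 139.3   3.5]
142 46 [-14.7 145.    3.5]
148 90 [ -3.8 150.    4.2]
154 96 [-15.5 158.3   3.6]
160 39 [-13.5 160.5   4. ]
shoulder 74.11622175532634
captop 104.25713474781602 ((522.0681762695312, 233.80877685546875), 22.260562896728516)
56
112 3 [-15.8 114.3   1.2]
118 6 [-16.3 119.7   1.3]
124 3 [-15.6 127.9   3.3]
130 5 [-15.9 135.1   0.4]
136 3 [-1.490e+01  1.398e+02 -1.000e-01]
142 8 [-10.2 146.3   2.2]
148 16 [ -9.1 150.9   3.1]
154 5 [-17.5 155.6   2.2]
160 7 [-15.4 162.7   2.8]
shoulder 74.01689055681254
captop 104.96429725031464 ((522.1675415039062, 233.97637939453125), 22.65669059753418)
30
112 6 [-14.6 112.9   3.4]
118 5 [-13.6 120.1   5.5]
124 4 [-12.8 126.7   4.3]
130 4 [-13.1 131.8   7.7]
148 4 [ -9.5 152.4   5.7]
154 5 [-13.  157.9   6.7]
160 2 [-14.7 161.9   5.2]
shoulder 75.40937811406843
captop 106.35090169701573 ((520.9822998046875, 233.49453735351562), 22.22081756591797)
```

The tab reads upright (s = -15 mm, 112 to 161 mm high), not over the back. I'll check from the earlier frame whether it slipped or was dragged back on release.

Run:
```python
from h import *
o=np.array([np.cos(np.radians(TH)),np.sin(np.radians(TH))])
for n in('w11','w12','w13'):
    k=load(n);P,_,_=cloud(k); d=P[...,:2]-AX; s=d@o; w=d@np.array([-o[1],o[0]])
    m=(abs(w)<7)&(s<45)&(s>-80)&(P[...,2]>107)&(P[...,2]<175)
    H,_,_=np.histogram2d(P[m][:,2],s[m],bins=[np.arange(107,176,6),np.arange(-80,46,6)]); print(n); print(H[::-1].astype(int))
goal([0,0,0],64)
```

```text
w11
[[  0   0   0   0   0   0   0   0   0   0  47 135  36  20  18   5   0   0
    0   0]
 [  0   0   0   0   0   0   0   0   0   0   0 122   3  35   2  32   0   0
    0   0]
 [  0   0   0   0   0   0   0   0   0   0   0  10  96   1  46   3  16   3
    0   0]
 [  0   0   0   0   0   0   0   0   0   0   0   0  25 229 350   0  19   0
    0   0]
 [  0   0   0   0   0   0   0   0   0   0   0   0   3 498  20   0   0   0
    0   0]
 [  0   0   0   0   0   0   0   0   0   0   0   0 447  91   0   0   0   0
    0   0]
 [  0   0   0   0   0   0   0   0   0   0   0 274 267   0   0   0   0   0
    0   0]
 [  0   0   0   0   0   0   0   0   0   0 100 463   0   0   0   0   0   0
    0   0]
 [  0   0   0   0   0   0   0   0   0   6 526  13   0   0   0   0   0   0
    0   0]
 [  0   0   0   0   0   0   0   0   0 470 112   0   0   0   0   0   0   0
    0   0]
 [  0   0   0   0   0   0   0   0 197 450   6  24  17  12   7   3   0   0
    0   0]]
w12
[[ 26  30  36 114  56  14   2   0   0   0   0   0   0   0   0   0   0   0
    0   0]
 [  0   5 184  52   4  34   3   0   0   0   0   0   0   0   0   0   0  
[... 832 characters left out ...]
0  0  0  0  0]
 [ 0  0  0  0  0  0  0  0  0  0  2  5  0  0  0  0  0  0  0  0]
 [ 0  0  0  0  0  0  0  0  0  0 64 30  0  0  0  0  0  0  0  0]
 [ 0  0  0  0  0  0  0  0  0  0 21  1 29 51 52 43  0  0  0  0]
 [ 0  0  0  0  0  0  0  0  0  0 40  2  0  4  7  3  0  0  0  0]
 [ 0  0  0  0  0  0  0  0  0  0 41  4  0  0  0  0  0  0  0  0]
 [ 0  0  0  0  0  0  0  0  0  0 31  3  0  0  0  0  0  0  0  0]
 [ 0  0  0  0  0  0  0  0  0  0 30  3  0  0  0  0  0  0  0  0]
 [ 0  0  0  0  0  0  0  0  0  0 31  4  0  0  0  0  0  0  0  0]
 [ 0  0  0  0  0  0  0  0  0  0 32  2  0  0  0  0  0  0  0  0]
 [ 0  0  0  0  0  0  0  0  0  0 42 15  0  0  0  0  0  0  0  0]]
offset [-53.03, -36.45, 33.14] rot [-0.07, 0.12, 0.01]
```

It was dragged back: the pad torque tilted the canister slightly and it settled again, so it's still home but the tab is left upright. I'll push it over from the front with closed fingers against the tooth end.

```bash
sed -i 's/^AX=.*;TH/AX=np.array([521.9,233.9]);TH/' h.py
cat >> h.py <<'E'
O=np.array([np.cos(np.radians(TH)),np.sin(np.radians(TH))])
def sp(s,z): return np.append(AX+s*O,z)
def prof(n='wrist',name='p'):
    k=snap(n,name);P,_,_=cloud(k); d=P[...,:2]-AX; s=d@O; w=d@np.array([-O[1],O[0]])
    m=(abs(w)<7)&(s<45)&(s>-80)&(P[...,2]>107)&(P[...,2]<169)
    H,_,_=np.histogram2d(P[m][:,2],s[m],bins=[np.arange(107,170,6),np.arange(-80,46,6)]); print(H[::-1].astype(int))
    r=np.hypot(d[...,0],d[...,1])
    m=(r<40)&(P[...,2]>66)&(P[...,2]<84); print('shoulder',np.median(P[m][:,2]))
    m=(r<26)&(P[...,2]>99)&(P[...,2]<108); q=P[m]; print('cap',np.median(q[:,2]),cv2.minEnclosingCircle(q[:,:2].astype(np.float32)))
E
python3 - <<'E'
from h import *
goal(sp(40,290),64); goal(sp(40,213),64)
E
```

```text
offset [-13.2, 0.17, 4.01] rot [-0.07, 0.12, 0.01]
offset [-13.18, 0.18, 11.71] rot [-0.07, 0.12, 0.01]
```

Call:
step_arm(plan=[{"offset": [-4, 0, 0], "rot": [0, 0, 0], "gripper": 4}, {"offset": [-8, 0, 2], "rot": [0, 0, 0], "gripper": 1}, {"offset": [-13.2, 0.2, 4], "rot": [0, 0, 0], "gripper": 0}, {"offset": [-13.2, 0.2, 4], "rot": [0, 0, 0], "gripper": 0}, {"offset": [-13.2, 0.2, 8], "rot": [0, 0, 0], "gripper": 0}, {"offset": [-13.2, 0.2, 11.7], "rot": [0, 0, 0], "gripper": 0}, {"offset": [-13.2, 0.2, 11.7], "rot": [0, 0, 0], "gripper": 0}, {"offset": [-13.2, 0.2, 11.7], "rot": [0, 0, 0], "gripper": 0}])

```text
time_s: 18.9
eef_pos: [505.0, 197.8, 214.7]
ee_rot: [0.0, 0.848, 0.53, -0.0]
force: [0.8, -0.4, 0.2]
grip_width: -0.0
grip_force: 0.0
```

Run:
```python
from h import *
st(); prof(); goal(sp(-8,213),64)
```

```text
t 18.9 tcp [505.  197.8 214.7] psi 64.0 z [-0. -0. -1.] j [ 0.16  0.44  1.57 -0.    1.14  0.61] F [ 0.8 -0.4  0.2] w -0.0 gf 0.0
[[  0   0   0   0   0   0   0   0   0   0   9  21   0   0   0   0   0   0
  272   7]
 [  0   0   0   0   0   0   0   0   0   0 219 281   0   0   0   0   0   0
  231   4]
 [  0   0   0   0   0   0   0   0   0   0  45  38 327 318 312 186   0   0
  203   3]
 [  0   0   0   0   0   0   0   0   0   0   7   2  36  29  31  12   0   0
  130   4]
 [  0   0   0   0   0   0   0   0   0   0  47   0   0   0   0   0   0   0
    0   0]
 [  0   0   0   0   0   0   0   0   0   0  40   0   0   0   0   0   0   0
    0   0]
 [  0   0   0   0   0   0   0   0   0   0  36   0   0   0   0   0   0   0
    0   0]
 [  0   0   0   0   0   0   0   0   0   0  34   0   0   0   0   0   0   0
    0   0]
 [  0   0   0   0   0   0   0   0   0   0  30   0   0   0   0   0   0   0
    0   0]
 [  0   0   0   0   0   0   0   0   0   0  62  45   0   0   0   0   0   0
    0   0]]
shoulder 74.0519063918444
cap 104.16043659427251 ((522.736083984375, 231.41119384765625), 22.944543838500977)
offset [4.77, -0.1, 0.27] rot [0.1, -0.07, -0.0]
```

Call:
step_arm(plan=[{"offset": [0.9, 0, 0.1], "rot": [0, 0, 0], "gripper": 0}, {"offset": [1.4, 0, 0.1], "rot": [0, 0, 0], "gripper": 0}, {"offset": [1.8, 0, 0.1], "rot": [0, 0, 0], "gripper": 0}, {"offset": [2.2, 0, 0.1], "rot": [0, 0, 0], "gripper": 0}, {"offset": [2.6, 0, 0.1], "rot": [0, 0, 0], "gripper": 0}, {"offset": [3.0, 0, 0.1], "rot": [0, 0, 0], "gripper": 0}, {"offset": [3.4, 0, 0.1], "rot": [0, 0, 0], "gripper": 0}, {"offset": [3.8, 0, 0.1], "rot": [0, 0, 0], "gripper": 0}, {"offset": [4.2, 0, 0.1], "rot": [0, 0, 0], "gripper": 0}, {"offset": [4.5, 0, 0.1], "rot": [0, 0, 0], "gripper": 0}, {"offset": [4.7, 0, 0.1], "rot": [0, 0, 0], "gripper": 0}, {"offset": [4.7, 0, 0.1], "rot": [0, 0, 0], "gripper": 0}])

```text
time_s: 20.15
eef_pos: [525.0, 239.5, 213.0]
ee_rot: [-0.0, 0.848, 0.53, -0.0]
force: [-0.2, -0.7, 0.3]
grip_width: 0.003
grip_force: 0.3
```

Run:
```python
from h import *
st(); prof()
```

```text
t 20.15 tcp [525.  239.5 213. ] psi 63.96 z [-0. -0. -1.] j [0.23 0.51 1.46 0.   1.18 0.68] F [-0.2 -0.7  0.3] w 0.2 gf 0.3
[[  0   0   0   0   0   0   0   0   0   0 262  25   0   0   0   0   0   0
    0   0]
 [  0   0   0   0   0 367  20   0  11 298 344  23   0   0   0   0   0   0
    0   0]
 [  0   0   0   0   0  93 117 352 391  98  72  20   0   0   0   0   0   0
    0   0]
 [  0   0   0   0   0   0 127  35   0   0  44  11   0   0   0   0   0   0
    0   0]
 [  0   0   0   0   0   0   3   8   0   0   0   0   0   0   0   0   0   0
    0   0]
 [  0   0   0   0   0   0   0   8   0   0   0   0   0   0   0   0   0   0
    0   0]
 [  0   0   0   0   0   0   0   1   2   0   0   0   0   0   0   0   0   0
    0   0]
 [  0   0   0   0   0   0   0   0   3   0   0   0   0   0   0   0   0   0
    0   0]
 [  0   0   0   0   0   0   0   0   2   1   0   0   0   0   0   0   0   0
    0   0]
 [  0   0   0   0   0   0   0   0  27  31  19  39  57   7   0   0   0   0
    0   0]]
shoulder 75.48250220487063
cap 106.85345265584668 ((526.775634765625, 241.61817932128906), 22.76205062866211)
```

Call:
step_arm(plan=[{"offset": [0.3, 0, 0], "rot": [0, 0, 0], "gripper": 0}, {"offset": [0.6, 0, 0], "rot": [0, 0, 0], "gripper": 0}, {"offset": [0.9, 0, 0], "rot": [0, 0, 0], "gripper": 0}, {"offset": [0.9, 0, 0], "rot": [0, 0, 0], "gripper": 0}, {"offset": [-1, 0, 0], "rot": [0, 0, 0], "gripper": 0}, {"offset": [-4, 0, 0], "rot": [0, 0, 0], "gripper": 0}, {"offset": [-6, 0, -4], "rot": [0, 0, 0], "gripper": 3}, {"offset": [-6, 0, -8], "rot": [0, 0, 0], "gripper": 7}, {"offset": [-6, 0, -8], "rot": [0, 0, 0], "gripper": 7}, {"offset": [-6, 0, -8], "rot": [0, 0, 0], "gripper": 7}])

```text
time_s: 21.2
eef_pos: [498.7, 185.5, 293.6]
ee_rot: [0.0, 0.848, 0.53, 0.001]
force: [0.5, -0.4, -0.8]
grip_width: 0.683
grip_force: 0.0
```

Run:
```python
from h import *
st(); prof(name='p3')
P,_,_=cloud(load('p3')); d=P[...,:2]-AX; r=np.hypot(d[...,0],d[...,1]); m=(r<45)&(P[...,2]>70)&(P[...,2]<78)
q=P[m][:,:3]; print(cv2.minAreaRect(q[:,:2].astype(np.float32))); A=np.c_[q[:,:2]-q[:,:2].mean(0),np.ones(len(q))]; print('plane',np.linalg.lstsq(A,q[:,2],rcond=None)[0])
```

```text
t 21.2 tcp [498.7 185.5 293.6] psi 63.95 z [ 0.002  0.    -1.   ] j [0.14 0.34 1.49 0.   1.31 0.59] F [ 0.5 -0.4 -0.8] w 58.3 gf 0.0
[[  0   0   0   0   0   0   0   0   0   0   0   0   0   0   0   0   0   0
    0   0]
 [  0   0   0   0   0   0   0   0   0 109   0   0   0   0   0   0   0   0
    0   0]
 [  0   0   0   0   0   2   0   1 139  76  15   0   0   0   0   0   0   0
    0   0]
 [  0   0   0   0  15 199  71 140  36   0   0   0   0   0   0   0   0   0
    0   0]
 [  0   0   0   0   0   0 128  20   0   0   0   0   0   0   0   0   0   0
    0   0]
 [  0   0   0   0   0   0   1  19   2   0   0   0   0   0   0   0   0   0
    0   0]
 [  0   0   0   0   0   0   0   1  16   0   0   0   0   0   0   0   0   0
    0   0]
 [  0   0   0   0   0   0   0   0   4  11   0   0   0   0   0   0   0   0
    0   0]
 [  0   0   0   0   0   0   0   0   0   7 102   0   0   0   0   0   0   0
    0   0]
 [  0   0   0   0   0   0   0   0   0   0  34  99   0   0   0   0   0   0
    0   0]]
shoulder 73.9819328937298
cap 104.22965919027502 ((523.5474243164062, 231.4691162109375), 22.681583404541016)
((522.0558471679688, 234.60263061523438), (60.07037353515625, 71.70429229736328), 20.02143669128418)
plane [ 1.39176260e-03 -6.22842271e-03  7.42044206e+01]
```

The tab is now at about 2.3 rad: its end is at s = -51, z = 148, and the canister is level and seated. The tooth tip stands near z = 160, so I'll grip the cap with TCP z = 164 to keep the palm clear.

Run:
```python
from h import *
goal([522,234.2,294],64);goal([522,234.2,164],64)
```

```text
offset [5.41, -0.02, -0.16] rot [-0.04, 0.02, -0.04]
offset [5.42, -0.01, 12.84] rot [-0.04, 0.02, -0.04]
```

Call:
step_arm(plan=[{"offset": [3, 0, 0], "rot": [0, 0, 0], "gripper": 7}, {"offset": [5.4, 0, 2], "rot": [0, 0, 0], "gripper": 7}, {"offset": [5.4, 0, 6], "rot": [0, 0, 0], "gripper": 7}, {"offset": [5.4, 0, 10], "rot": [0, 0, 0], "gripper": 7}, {"offset": [5.4, 0, 12], "rot": [0, 0, 0], "gripper": 7}, {"offset": [5.4, 0, 12.85], "rot": [0, 0, 0], "gripper": 7}, {"offset": [5.4, 0, 12.85], "rot": [0, 0, 0], "gripper": 3.5}, {"offset": [5.4, 0, 12.85], "rot": [0, 0, 0], "gripper": 3.5}, {"offset": [5.4, 0, 12.85], "rot": [0, 0, 0], "gripper": 3.5}, {"offset": [5.4, 0, 12.85], "rot": [0, 0, 0], "gripper": 3.5}, {"offset": [5.4, 0, 12.85], "rot": [0, 0, 0], "gripper": 3.5}, {"offset": [5.4, 0, 12.85], "rot": [0, 0, 0], "gripper": 3.5}], squeeze=30)

```text
time_s: 22.45
eef_pos: [522.8, 233.9, 165.4]
ee_rot: [0.0, 0.848, 0.53, 0.001]
force: [1.6, -0.5, 3.2]
grip_width: 0.502
grip_force: 30.9
```

Run:
```python
from h import *
st()
```

```text
t 22.45 tcp [522.8 233.9 165.4] psi 63.95 z [ 0.002  0.    -1.   ] j [ 0.22  0.56  1.52 -0.    1.06  0.67] F [ 1.6 -0.5  3.2] w 42.9 gf 30.9
```

Gripped at 43 mm with small forces. Now I turn anticlockwise by 89°.

Call:
step_arm(plan=[{"offset": [0, 0, 0], "rot": [0, 0, -7.5], "gripper": 3.5}, {"offset": [0, 0, 0], "rot": [0, 0, -15], "gripper": 3.5}, {"offset": [0, 0, 0], "rot": [0, 0, -23], "gripper": 3.5}, {"offset": [0, 0, 0], "rot": [0, 0, -31], "gripper": 3.5}, {"offset": [0, 0, 0], "rot": [0, 0, -39], "gripper": 3.5}, {"offset": [0, 0, 0], "rot": [0, 0, -47], "gripper": 3.5}, {"offset": [0, 0, 0], "rot": [0, 0, -55], "gripper": 3.5}, {"offset": [0, 0, 0], "rot": [0, 0, -63], "gripper": 3.5}, {"offset": [0, 0, 0], "rot": [0, 0, -71], "gripper": 3.5}, {"offset": [0, 0, 0], "rot": [0, 0, -79], "gripper": 3.5}, {"offset": [0, 0, 0], "rot": [0, 0, -86], "gripper": 3.5}, {"offset": [0, 0, 0], "rot": [0, 0, -89], "gripper": 3.5}])

```text
time_s: 23.65
eef_pos: [522.4, 234.2, 165.0]
ee_rot: [0.0, 0.232, 0.973, 0.0]
force: [1.6, 1.2, 3.4]
grip_width: 0.501
grip_force: 30.9
```

Run:
```python
from h import *
st(); print(sense()['wrist_torque'])
c=snap('scene','c15'); P,_,_=cloud(c)
d=P[...,:2]-AX; m=(np.hypot(d[...,0],d[...,1])<45)&(P[...,2]>68)&(P[...,2]<82); print('sh',np.median(P[m][:,2]))
# pack from all views
for n in('scene0','side0','w5','w6'):
    k=load(n);Q,_,_=cloud(k);hs=cv2.cvtColor(k['color'],cv2.COLOR_RGB2HSV)
    m=(np.hypot(Q[...,0]-652,Q[...,1]-68)<62)&(Q[...,2]>8)&(Q[...,2]<20)&(hs[...,2]>90)
    q=Q[m][:,:2].astype(np.float32); print(n,len(q),cv2.minAreaRect(q) if len(q)>5 else '')
```

```text
t 23.65 tcp [522.4 234.2 165. ] psi 153.18 z [ 0.001  0.001 -1.   ] j [ 0.22  0.56  1.52  0.    1.06 -0.89] F [1.6 1.2 3.4] w 42.7 gf 30.9
[ 0.07862601 -0.2172632  -0.06393748]
sh 74.57641462637048
scene0 563 ((650.5908203125, 71.52713775634766), (65.08568572998047, 99.73590087890625), 75.38217163085938)
side0 446 ((653.1189575195312, 68.02581024169922), (66.7333755493164, 95.24567413330078), 75.90109252929688)
w5 1139 ((659.8046875, 89.59884643554688), (31.70511245727539, 93.65096282958984), 64.15103912353516)
w6 1292 ((654.102294921875, 82.55406188964844), (35.658348083496094, 94.39012908935547), 74.02729034423828)
```

Call:
step_arm(plan=[{"offset": [0, 0, 0], "rot": [0, 0, -89], "gripper": 3.5}, {"offset": [0, 0, -0.5], "rot": [0, 0, 0], "gripper": 3.5}, {"offset": [0, 0, -1.5], "rot": [0, 0, 0], "gripper": 3.5}, {"offset": [0, 0, -3], "rot": [0, 0, 0], "gripper": 3.5}, {"offset": [0, 0, -5], "rot": [0, 0, 0], "gripper": 3.5}])

```text
time_s: 24.2
eef_pos: [521.8, 233.9, 214.8]
ee_rot: [-0.001, 0.233, 0.973, -0.0]
force: [-0.4, -0.4, -0.8]
grip_width: 0.496
grip_force: 33.0
```

My first row wrongly repeated the turn, which nudged it by up to about 8° against the stop before it returned. I'll check the canister and cap.

Run:
```python
from h import *
c=snap('wrist','w16'); st(); a=snap('scene','c16'); b=snap('side','s16')
for k in(c,a,b):
    P,_,_=cloud(k); d=P[...,:2]-AX; m=(np.hypot(d[...,0],d[...,1])<45)&(P[...,2]>70)&(P[...,2]<80); q=P[m]
    print('sh',np.median(q[:,2]),len(q),cv2.minAreaRect(q[:,:2].astype(np.float32)))
L=(P-0)
im=np.zeros((560,800,3),np.uint8)
im[:405,:540]=cv2.resize(np.ascontiguousarray(c['color'][:,:,::-1]),(540,405))
for i,k in enumerate((a,b)):
    u,v=proj(k,[521,233,100]).astype(int); r=np.ascontiguousarray(k['color'][max(v-60,0):v+50,u-55:u+55,::-1]); im[i*250:i*250+250,545:795]=cv2.resize(r,(250,250))
cv2.imwrite('pics/v16.png',im)
P,_,_=cloud(c);L=(P-c['T'][:3,3])@c['T'][:3,:3]
m=(abs(L[...,1])<8)&(abs(L[...,0])<60)&(L[...,2]>-5)&(L[...,2]<95)
H,_,_=np.histogram2d(L[m][:,2],L[m][:,0],bins=[np.arange(-5,96,6),np.arange(-60,61,6)]);print(H.astype(int))
```

```text
t 24.25 tcp [522.9 234.2 218.7] psi 153.07 z [ 0.004  0.001 -1.   ] j [ 0.22  0.49  1.47  0.    1.18 -0.88] F [0.6 0.6 3.8] w 42.7 gf 33.0
sh 74.56473820419298 2694 ((511.31158447265625, 238.36712646484375), (76.3110122680664, 53.826515197753906), 67.59945678710938)
sh 75.29254047881909 313 ((521.7560424804688, 238.843994140625), (59.95000076293945, 69.31627655029297), 27.9285831451416)
sh 75.91267685732328 163 ((520.8603515625, 227.4620819091797), (60.083404541015625, 76.38216400146484), 63.1011962890625)
[[  0   0   0   0   0   0   0   0   0   0   0 503 344   0   0   0   0   0
    0   0]
 [  0   0   0   0   0   0   0   0   0   0   0  18   0   0   1   0   0   0
    0   0]
 [  0   0   0   0   0   0   0   0   0   0   0   0   0  33 891  95   0   0
    0   0]
 [  0   0   0   0   0   0   0   0   0   0   0   0   0   0  44 943 148   1
  572   0]
 [  0   0   0   0   0   0   0   0   0   0   0   0   0   0   0  11 769 630
  439   0]
 [  0   0   0   0   0   0   0   0   0   0   0   0   0   0   0   0  70  58
    0   0]
 [  0   0   0   0   0   0   0   0   0   0   0   0   0   0   0  31  21   0
    0   0]
 [  0   0   0   0   0   0   0   0   0   0   0   0   0   0  13  13   0   0
    0   0]
 [  0   0   0   0   0   0   0   0   0   0   0   0   0   0   6   0   0   0
    0   0]
 [  0   0   0   0   0   0   0   0   0   0   0   0  39   8   0   0   0   0
    0   0]
 [  0   0   0   0   0   0 118 353 213  37  39  36  49  59   0   0   0   0
    0   0]
 [  0   0   0   0   0   0  22  99  63  14  13  15   1  37   0   0   0   0
    0   0]
 [  0   0   0   0   0   0   0   0   0   0   0   0   0   7   0   0   0   0
    0   0]
 [  0   0   0   0   0   0   0   0   0   0   0   0   0   3   0   0   0   0
    0   0]
 [  0   0   0   0   0   0   0   0   0   0   0   0   0   0   0   0   0   0
    0   0]
 [  0   0   0   0   0   0   0   0   0   0   0   0   0   0   0   0   0   0
    0   0]]
```

View pics/v16.png

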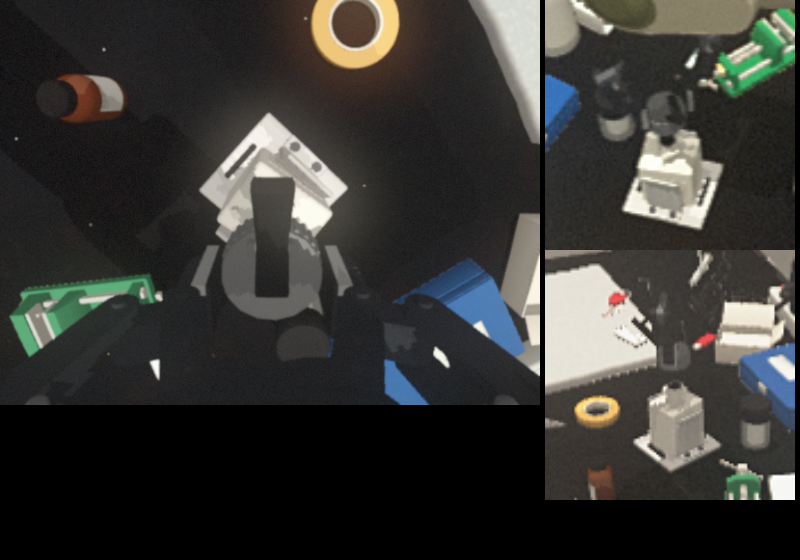

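The cap is held with its tab open, at about (260,230) in the wrist view, and the canister stands bare-necked in the stand. I re-measure the pack and plan the placing.

Run:
```python
from h import *
for n in('scene0','c16','side0','s16'):
    k=load(n);Q,_,_=cloud(k);hs=cv2.cvtColor(k['color'],cv2.COLOR_RGB2HSV)
    m=(np.hypot(Q[...,0]-652,Q[...,1]-69)<58)&(Q[...,2]>6)&(Q[...,2]<20)&(hs[...,2]>110)
    q=Q[m].astype(np.float32); r=cv2.minAreaRect(q[:,:2]); a=np.radians(-14.6); e=np.array([[np.cos(a),-np.sin(a)],[np.sin(a),np.cos(a)]]); t=q[:,:2]@e
    lo,hi=np.percentile(t,[1.5,98.5],axis=0); print(n,len(q),r,hi-lo,e@((lo+hi)/2),np.median(q[:,2]))
goal([652,69.5,260],165.4)
k=load('c16');Q,_,_=cloud(k); 
for nm in('scene0','side0','c16'):
    Q,_,_=cloud(load(nm)); m=(Q[...,0]>600)&(Q[...,0]<720)&(Q[...,1]>0)&(Q[...,1]<140)&(Q[...,2]>25)&(Q[...,2]<200); print(nm,m.sum(),np.percentile(Q[m],[0,50,100],axis=0).round() if m.any() else '')
```

```text
Traceback (most recent call last):
cv2.error: OpenCV(4.12.0) /io/opencv/modules/imgproc/src/convhull.cpp:143: error: (-215:Assertion failed) total >= 0 && (depth == CV_32F || depth == CV_32S) in function 'convexHull'
```

Run:
```python
from h import *
for n in('scene0','c16','side0','s16'):
    k=load(n);Q,_,_=cloud(k);hs=cv2.cvtColor(k['color'],cv2.COLOR_RGB2HSV)
    m=(np.hypot(Q[...,0]-652,Q[...,1]-69)<58)&(Q[...,2]>6)&(Q[...,2]<20)&(hs[...,2]>110)
    q=Q[m]; a=np.radians(-14.6); e=np.array([[np.cos(a),-np.sin(a)],[np.sin(a),np.cos(a)]]); t=q[:,:2]@e
    if len(q)<20: print(n,len(q)); continue
    lo,hi=np.percentile(t,[1.5,98.5],axis=0); print(n,len(q),cv2.minAreaRect(q[:,:2].astype(np.float32)),hi-lo,e@((lo+hi)/2),np.median(q[:,2]))
goal([652,69.5,260],165.4)
for nm in('scene0','side0','c16'):
    Q,_,_=cloud(load(nm)); m=(Q[...,0]>600)&(Q[...,0]<720)&(Q[...,1]>0)&(Q[...,1]<140)&(Q[...,2]>25)&(Q[...,2]<200); print(nm,m.sum(),np.percentile(Q[m],[0,50,100],axis=0).round() if m.any() else '')
```

```text
scene0 591 ((649.8817749023438, 71.0116958618164), (66.38764953613281, 99.11875915527344), 76.9048843383789) [92.66177439 60.5669265 ] [649.98207842  71.28149502] 12.443864319513068
c16 12
side0 465 ((653.0963745117188, 67.95362091064453), (66.84363555908203, 95.23077392578125), 75.70010375976562) [92.28773509 61.97755836] [652.07922783  67.27620871] 14.336104596649875
s16 470 ((652.5640869140625, 67.023681640625), (66.74653625488281, 94.7181396484375), 75.4090576171875) [92.27111819 61.90733284] [651.753342  66.670561] 14.368022181489948
offset [-19.01, -8.78, -4.43] rot [0.07, 0.09, -12.37]
scene0 0 
side0 0 
c16 0
```

Call:
step_arm(plan=[{"offset": [-1, -0.5, -4], "rot": [0, 0, -2], "gripper": 3.5}, {"offset": [-4, -2, -4.4], "rot": [0, 0, -5], "gripper": 3.5}, {"offset": [-8, -4, -4.4], "rot": [0, 0, -8], "gripper": 3.5}, {"offset": [-12, -6, -4.4], "rot": [0, 0, -12.4], "gripper": 3.5}, {"offset": [-16, -8, -4.4], "rot": [0, 0, -12.4], "gripper": 3.5}, {"offset": [-18.8, -9, -4.4], "rot": [0, 0, -12.4], "gripper": 3.5}, {"offset": [-18.8, -9, -2], "rot": [0, 0, -12.4], "gripper": 3.5}, {"offset": [-18.8, -9, 2], "rot": [0, 0, -12.4], "gripper": 3.5}, {"offset": [-18.8, -9, 6], "rot": [0, 0, -12.4], "gripper": 3.5}, {"offset": [-18.8, -9, 8], "rot": [0, 0, -12.4], "gripper": 3.5}, {"offset": [-18.8, -9, 8], "rot": [0, 0, -12.4], "gripper": 3.5}])

```text
time_s: 25.45
eef_pos: [647.0, 68.4, 130.2]
ee_rot: [-0.004, 0.127, 0.992, -0.0]
force: [-0.4, 0.3, -0.3]
grip_width: 0.5
grip_force: 33.0
```

Run:
```python
from h import *
st(); c=snap('wrist','w17'); goal([649.3,68.7,95],165.4)
P,_,_=cloud(c); hs=cv2.cvtColor(c['color'],cv2.COLOR_RGB2HSV)
m=(np.hypot(P[...,0]-650,P[...,1]-69)<60)&(P[...,2]>6)&(P[...,2]<20)&(hs[...,2]>90); q=P[m][:,:2]
print(len(q), cv2.minAreaRect(q.astype(np.float32)) if len(q)>10 else '')
```

```text
t 25.45 tcp [647.   68.4 130.2] psi 165.39 z [-0.008  0.001 -1.   ] j [-0.07  0.75  1.27  0.    1.13 -1.39] F [-0.4  0.3 -0.3] w 42.7 gf 33.0
offset [-0.12, 0.07, 3.79] rot [-0.04, -0.2, -0.02]
6682 ((644.6527099609375, 69.88548278808594), (62.473331451416016, 104.11844635009766), 75.61307525634766)
```

Call:
step_arm(plan=[{"offset": [-0.15, 0, 1.5], "rot": [0, 0, 0], "gripper": 3.5}, {"offset": [-0.15, 0, 2.8], "rot": [0, 0, 0], "gripper": 3.5}, {"offset": [-0.15, 0, 3.4], "rot": [0, 0, 0], "gripper": 3.5}, {"offset": [-0.15, 0, 3.5], "rot": [0, 0, 0], "gripper": 3.5}, {"offset": [-0.15, 0, 3.5], "rot": [0, 0, 0], "gripper": 3.5}])

```text
time_s: 26.0
eef_pos: [650.4, 67.9, 99.7]
ee_rot: [0.0, 0.127, 0.992, 0.0]
force: [0.1, -0.3, -0.5]
grip_width: 0.501
grip_force: 33.0
```

Run:
```python
from h import *
st()
```

```text
t 26.0 tcp [650.4  67.9  99.7] psi 165.35 z [ 0. -0. -1.] j [-0.07  0.8   1.28  0.    1.07 -1.39] F [ 0.1 -0.3 -0.5] w 42.8 gf 33.0
```

Call:
step_arm(plan=[{"offset": [0.1, 0, 0.2], "rot": [0, 0, 0], "gripper": 3.5}, {"offset": [0.1, 0, 0.4], "rot": [0, 0, 0], "gripper": 3.5}, {"offset": [0.1, 0, 0.55], "rot": [0, 0, 0], "gripper": 3.5}, {"offset": [0.1, 0, 0.55], "rot": [0, 0, 0], "gripper": 3.5}])

```text
time_s: 26.4
eef_pos: [649.2, 68.1, 93.9]
ee_rot: [-0.0, 0.128, 0.992, -0.0]
force: [-0.2, 0.4, -0.4]
grip_width: 0.503
grip_force: 33.0
```

Run:
```python
from h import *
st()
```

```text
t 26.4 tcp [649.2  68.1  93.9] psi 165.35 z [-0.  0. -1.] j [-0.07  0.8   1.28 -0.    1.06 -1.39] F [-0.2  0.4 -0.4] w 43.0 gf 33.0
```

Call:
step_arm(plan=[{"offset": [0, 0, 0.1], "rot": [0, 0, 0], "gripper": 3.5}, {"offset": [0, 0, 0.2], "rot": [0, 0, 0], "gripper": 3.5}, {"offset": [0, 0, 0.2], "rot": [0, 0, 0], "gripper": 3.5}])

```text
time_s: 26.7
eef_pos: [649.5, 68.2, 93.5]
ee_rot: [0.0, 0.127, 0.992, -0.0]
force: [-4.3, 0.2, 9.7]
grip_width: 0.498
grip_force: 33.8
```

Run:
```python
from h import *
st()
```

```text
t 26.7 tcp [649.5  68.2  93.5] psi 165.36 z [ 0.001 -0.    -1.   ] j [-0.07  0.8   1.28 -0.    1.05 -1.39] F [-4.3  0.2  9.7] w 42.6 gf 33.8
```

Contact is at exactly the predicted height. I release, lift straight up and back off.

Call:
step_arm(plan=[{"offset": [0, 0, 0], "rot": [0, 0, 0], "gripper": 5}, {"offset": [0, 0, 0], "rot": [0, 0, 0], "gripper": 6.2}, {"offset": [0, 0, 0], "rot": [0, 0, 0], "gripper": 6.2}, {"offset": [0, 0, -1], "rot": [0, 0, 0], "gripper": 6.2}, {"offset": [0, 0, -3], "rot": [0, 0, 0], "gripper": 6.2}, {"offset": [0, 0, -7], "rot": [0, 0, 0], "gripper": 6.2}, {"offset": [0, 0, -12], "rot": [0, 0, 0], "gripper": 6.2}, {"offset": [0, 0, -17], "rot": [0, 0, 0], "gripper": 6.2}, {"offset": [4, 0, -19], "rot": [0, 0, 0], "gripper": 6.2}, {"offset": [8, 0, -19], "rot": [0, 0, 0], "gripper": 6.2}, {"offset": [8, 0, -19], "rot": [0, 0, 0], "gripper": 6.2}, {"offset": [8, 0, -19], "rot": [0, 0, 0], "gripper": 6.2}])

```text
time_s: 27.9
eef_pos: [571.7, 88.6, 283.2]
ee_rot: [0.001, 0.127, 0.992, 0.0]
force: [0.3, 0.6, 0.3]
grip_width: 0.724
grip_force: 0.0
```

Run:
```python
from h import *
st(); c=snap('wrist','w18'); b=snap('side','s18'); a=snap('scene','c18')
hs=cv2.cvtColor(c['color'],cv2.COLOR_RGB2HSV); 
for k in(c,b):
    P,_,_=cloud(k); hs=cv2.cvtColor(k['color'],cv2.COLOR_RGB2HSV); r=np.hypot(P[...,0]-649.5,P[...,1]-68.5)
    m=(r<30)&(P[...,2]>26)&(P[...,2]<38); q=P[m]; print('captop',len(q),np.median(q[:,2]),cv2.minEnclosingCircle(q[:,:2].astype(np.float32)))
    m=(r<58)&(P[...,2]>5)&(P[...,2]<19)&(hs[...,2]>90); print('pack',cv2.minAreaRect(P[m][:,:2].astype(np.float32)))
    x=np.array([np.cos(np.radians(165.4)),np.sin(np.radians(165.4))]); d=P[...,:2]-[649.5,68.5]; s=d@x; w=d@[-x[1],x[0]]
    m=(abs(w)<9)&(abs(s)<70)&(P[...,2]>28)&(P[...,2]<100); H,_,_=np.histogram2d(P[m][:,2],s[m],bins=[np.arange(28,101,6),np.arange(-24,73,6)]);print(H[::-1].astype(int))
    d=P[...,:2]-AX; m=(np.hypot(d[...,0],d[...,1])<45)&(P[...,2]>68)&(P[...,2]<82); print('canister sh',m.sum(),np.median(P[m][:,2]) if m.any() else '')
    if m.sum()>20: print(cv2.minAreaRect(P[m][:,:2].astype(np.float32)))
# bystanders changed?
for n0,k in(('side0',b),):
    df=np.abs(load(n0)['color'].astype(int)-k['color'].astype(int)).sum(2)>90
    n,l,stt,cen=cv2.connectedComponentsWithStats(cv2.morphologyEx(df.astype(np.uint8),cv2.MORPH_OPEN,np.ones((3,3))))
    P,_,_=cloud(k)
    for i in range(1,n):
        if stt[i,4]>15: print(stt[i].tolist(),np.nanmedian(P[l==i],0).round())
```

```text
t 27.9 tcp [571.7  88.6 283.2] psi 165.37 z [ 0.002 -0.    -1.   ] j [-0.05  0.45  1.36 -0.    1.33 -1.36] F [0.3 0.6 0.3] w 61.9 gf 0.0
captop 1183 32.87217599893148 ((648.298095703125, 67.51068878173828), 22.891925811767578)
pack ((649.7523803710938, 68.60389709472656), (62.30820083618164, 96.26091766357422), 75.5627212524414)
[[ 0  0  0  0  0  0  0  0  0  0  0  0  0  0  0  0]
 [ 0  0  0  0  0  0  0  0  0  0  0  0  0  0  0  0]
 [ 0  0  0  0  0  0  0 11 65  1  0  0  0  0  0  0]
 [ 0  0  0  0  0  0  0  0 35 78  1  0 20  0  0  0]
 [ 0  0  0  0  0  0  0  0  0 20 88 45 72  0  0  0]
 [ 0  0  0  0  0  0  0  0  0  0 18 11  0  0  0  0]
 [ 0  0  0  0  0  0  0  0  0  4  3  0  0  0  0  0]
 [ 0  0  0  0  0  0  0  0  4  6  0  0  0  0  0  0]
 [ 0  0  0  0  0  0  0  1  3  0  0  0  0  0  0  0]
 [ 0  0  0  0  0  0  3  2  0  0  0  0  0  0  1  3]
 [ 3  3  4  7  3  1 27  9  0  0  0  0  0  0  1  0]
 [31 95 92 63 38 32  3 19  0  0  0  0  0  0  0  1]]
canister sh 3940 74.36445266244962
((522.6574096679688, 234.08111572265625), (60.54068374633789, 77.20698547363281), 26.471006393432617)
captop 128 34.62211
[... 1905 characters left out ...]
586. 462.  18.]
[245, 147, 24, 21, 232] [532. 225.  76.]
[39, 149, 24, 24, 241] [-14. 140. 261.]
[245, 175, 13, 10, 91] [506. 209.  19.]
[298, 189, 24, 17, 308] [640.  59.  22.]
[48, 210, 6, 6, 28] [  6. -74. 265.]
[64, 210, 18, 7, 67] [ 44. -64. 247.]
[57, 217, 22, 12, 113] [ 36. -90. 243.]
[48, 218, 8, 4, 28] [  6. -88. 257.]
[17, 220, 19, 30, 195] [-582. 1177. -797.]
[208, 227, 10, 12, 62] [333.  25.  16.]
[120, 233, 12, 34, 233] [97. 68.  2.]
[281, 259, 16, 27, 188] [ 475. -165.    1.]
[294, 262, 19, 28, 268] [ 509. -192.    2.]
[61, 295, 5, 13, 52] [-50. -83.  11.]
[117, 296, 6, 13, 57] [  74. -120.    1.]
[290, 298, 24, 9, 84] [ 481. -267.    6.]
[62, 310, 5, 7, 29] [ -52. -108.    1.]
```

Everything checks out: the cap is within 2 mm of the pack's centre with its tab open at about 2.3 rad, the canister is seated, and the pack hasn't moved.

```bash
python3 -c "
from rig import *
print(finish_job())"
```

```text
the job is handed in; nothing more can be done
None
```

The job is handed in: the canister is home in the stand and the cap lies right way up about 2 mm off the middle of the tissue pack, tab open at about 2.3 rad, at 28 s of the 72 s. While I swung the tab the canister tilted briefly in the stand and settled again, one mistaken row pushed the cap a few degrees past its stop, and I viewed 11 pictures against the limit of 10.

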